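Clear the lid seam and stock the filler case

TASK

Take the scraper from its stand and draw its tip slowly, about 2 to 3 cm a second, down in the seam round the case's lid, from the back end of the left side (left as seen from the robot) round the front to the back end of the right side, then put it back in its stand. Press the catch on the front of the case and let the lid spring fully open without touching it, then stand each filler tub from the bench upright on the floor of a well of its own. Leave the lid open and the other things on the bench where they are.

Things in the scene. Friction and masses are not known exactly. Their poses are not given: they have to be found in the camera images.
- case: Wooden case fixed to the bench, its catch towards the robot. Origin on the bench in line with the catch; local x from the front face (-102 mm) to the back (+108), y to the left seen from the robot (-125 to +125), z up. Outer walls to the rim, 82 mm high. Cavity under the lid: x -68 to +86, y -91 to +91 mm, floor at z = 8 mm.
- wells (a point): Middle of the cavity floor (local x = 9, y = 0, z = 8 mm), where two 10 mm thick, 18 mm high dividers cross, along local x and y. They part the floor into four wells of about 72 by 86 mm; their middles are at (-38, +-45) and (+38, +-45) mm from this point along the case's x, y. A gripper closing along the case's y has the most room.
- lid (a joint): Angle of the plywood lid (rad): 0 shut, flush with the rim; 2.2 open at its stop. 174 by 202 by 8 mm, hinged at the back (case x = 98, z = 82 mm). Sprung: once the catch lets go it swings up and back by itself in 1 to 3 s and stays up, leaning away from the robot, its top about 225 mm above the bench. Keep out of its way.
- catch (a joint): Angle of the brass thumb catch (rad): 0 at rest, it lets the lid go somewhat past 0.12 and stops at 0.3; it springs back.
- catch_pad (a point): The point to press, on top of the brass thumb catch, 38 mm above the bench at rest. The pad, 46 by 40 by 8 mm, sticks out of the middle of the case's front; this point is 12 mm in from its outer edge, 36 mm out from the front face. Press straight down 12 to 14 mm (4 to 7 N) and hold for about half a second; it turns about a line 48 mm farther in.
- scraper: Seam scraper, 144 mm long, 0.12 kg, upright in its stand. Origin at the tip; z runs up. Steel shaft 10 mm thick, tapering to 6 mm at the tip, from 0 to 62 mm; square guard 44 by 44 mm from 62 to 70 mm; square wooden handle 26 by 26 mm (sides along local x and y) from 70 to 144 mm above the tip. Take it by the handle from above and keep it upright.
- stand: Fixed wooden block 80 by 80 by 75 mm with a square hole 24 by 24 mm through its middle, sides along local x and y. Origin on the bench under the hole. The scraper's shaft hangs in the hole and its guard rests on the block's top, so its tip is then 13 mm above the bench.
- seam_1 (a point): Point on the middle of the seam's floor, back end of the left (local +y) side: start here. The seam is an open channel 14 mm wide and 8 mm deep between the case's rim and the shut lid; its floor is 74 mm above the bench. It runs straight from seam_1 to seam_3, to seam_6, to seam_8 (150, 216, 150 mm).
- seam_2 (a point): Point on the middle of the seam's floor, half way along the left side. 
- seam_3 (a point): Point on the middle of the seam's floor, front left corner. 
- seam_4 (a point): Point on the middle of the seam's floor, a third along the front. 
- seam_5 (a point): Point on the middle of the seam's floor, two thirds along the front. 
- seam_6 (a point): Point on the middle of the seam's floor, front right corner. 
- seam_7 (a point): Point on the middle of the seam's floor, half way along the right (local -y) side. 
- seam_8 (a point): Point on the middle of the seam's floor, back end of the right side: finish here. 
- tub_1: Round white filler tub with a grey cap, 50 mm across and 56 mm high, 0.1 to 0.2 kg, standing on the bench. Origin: centre of its underside. Two to four such tubs are there, all alike; None if absent.
- tub_2: Round white filler tub with a grey cap, 50 mm across and 56 mm high, 0.1 to 0.2 kg, standing on the bench. Origin: centre of its underside. Two to four such tubs are there, all alike; None if absent.
- tub_3: Round white filler tub with a grey cap, 50 mm across and 56 mm high, 0.1 to 0.2 kg, standing on the bench. Origin: centre of its underside. Two to four such tubs are there, all alike; None if absent.
- tub_4: Round white filler tub with a grey cap, 50 mm across and 56 mm high, 0.1 to 0.2 kg, standing on the bench. Origin: centre of its underside. Two to four such tubs are there, all alike; None if absent.
- glue: Bystander: black bottle, 48 mm across, 130 mm high; origin under its middle.
- tape_roll: Bystander: roll of tape lying flat, 84 mm across, 25 mm high; origin under its middle.
Mind the look-alikes: they are no part of the job. Leave any purple look-alike of the tub_1 alone.

How it is judged:
On the way, in this order (a step that is already met when the one before it is completed fails the run):
1. the scraper's tip is down in the seam at the back of the left side, moving slowly (horizontal distance between scraper and seam_1 below 0.009 m and z of scraper in the frame of seam_1 below 0.006 m and linear speed of scraper below 0.06 m/s), for 0.1 s.
2. the scraper's tip is down in the seam half way along the left side, moving slowly (horizontal distance between scraper and seam_2 below 0.009 m and z of scraper in the frame of seam_2 below 0.006 m and linear speed of scraper below 0.06 m/s), for 0.1 s.
3. the scraper's tip is down in the seam at the front left corner, moving slowly (horizontal distance between scraper and seam_3 below 0.009 m and z of scraper in the frame of seam_3 below 0.006 m and linear speed of scraper below 0.06 m/s), for 0.1 s.
4. the scraper's tip is down in the seam a third of the way along the front, moving slowly (horizontal distance between scraper and seam_4 below 0.009 m and z of scraper in the frame of seam_4 below 0.006 m and linear speed of scraper below 0.06 m/s), for 0.1 s.
5. the scraper's tip is down in the seam two thirds of the way along the front, moving slowly (horizontal distance between scraper and seam_5 below 0.009 m and z of scraper in the frame of seam_5 below 0.006 m and linear speed of scraper below 0.06 m/s), for 0.1 s.
6. the scraper's tip is down in the seam at the front right corner, moving slowly (horizontal distance between scraper and seam_6 below 0.009 m and z of scraper in the frame of seam_6 below 0.006 m and linear speed of scraper below 0.06 m/s), for 0.1 s.
7. the scraper's tip is down in the seam half way along the right side, moving slowly (horizontal distance between scraper and seam_7 below 0.009 m and z of scraper in the frame of seam_7 below 0.006 m and linear speed of scraper below 0.06 m/s), for 0.1 s.
8. the scraper's tip is down in the seam at the back of the right side, moving slowly (horizontal distance between scraper and seam_8 below 0.009 m and z of scraper in the frame of seam_8 below 0.006 m and linear speed of scraper below 0.06 m/s), for 0.1 s.
9. the scraper is back in its stand, the lid still shut (horizontal distance between scraper and stand below 0.014 m and z of scraper in the frame of stand below 0.022 m and angle between scraper's own z axis and vertical below 0.12 rad and value of joint lid below 0.1 rad), for 0.2 s.
10. the catch has been pressed and the lid has sprung up to its stop (value of joint lid above 1.8 rad), for 0.2 s.
At the end, for the whole second after the job is handed in: Lid open past 1.8 rad; scraper upright in its stand (within 14 mm of the hole, tip under 22 mm above the bench); every tub present upright (0.15 rad), at rest, its underside within 6 mm of the floor of the wells (two do not fit in one) (value of joint lid above 1.8 rad and horizontal distance between scraper and stand below 0.014 m and z of scraper in the frame of stand below 0.022 m and angle between scraper's own z axis and vertical below 0.12 rad and x of tub_1 in the frame of case between -0.07 and 0.09 m and y of tub_1 in the frame of case between -0.095 and 0.095 m and z of each of tub_1, tub_2, tub_3, tub_4 in the frame of case below 0.014 m and angle between each of tub_1, tub_2, tub_3, tub_4's own z axis and vertical below 0.15 rad and linear speed of each of tub_1, tub_2, tub_3, tub_4 below 0.03 m/s and x of tub_2 in the frame of case between -0.07 and 0.09 m and y of tub_2 in the frame of case between -0.095 and 0.095 m and x of tub_3 in the frame of case between -0.07 and 0.09 m and y of tub_3 in the frame of case between -0.095 and 0.095 m and x of tub_4 in the frame of case between -0.07 and 0.09 m and y of tub_4 in the frame of case between -0.095 and 0.095 m); the robot touches nothing.
It fails at once if the robot touches the lid while it is swinging up (value of joint lid between 0.15 and 1.6 rad and contact force between any of the fingers, the arm, scraper and lid above 1 N).
It fails at once if the glue bottle or the roll of tape is shoved more than 6 cm from its place (distance of any of glue, tape_roll from where it was at the start of the episode above 0.06 m).
Of tub_1, tub_2, tub_3, tub_4 only 2 to 4 are there at a start; the rules pass over those that are not, and their reading is None.
At some moment in a run one of tub_1, tub_2, tub_3, tub_4 may be knocked a few centimetres aside while the robot is not near it.
It also fails if it takes over 210 s, if anything falls off the work surface, if the arm or the gripper's body presses on something with over 40 N, if the wrist force passes 120 N, or if a joint passes its speed limit or range.

ROBOT

A 6-joint arm with a two-finger parallel gripper is mounted at the origin on the work surface. World frame = base frame: x ahead of the robot, y to its left, z up, the work surface at z = 0. Lengths are in m, angles in rad, forces in N, time in s.
With the tool pointing down it reaches from about 0.375 to 0.9 m from the base axis. Payload 3.1 kg.
Tool frame: the origin (TCP) lies on the centre line of the jaws, within the pads' length; the fingertips stand 19 mm ahead of it and the grasp point (between the pads) is the TCP; z points along the fingers, y is the line along which they close (so a half turn about z gives the same grasp; the last joint's range is limited). The gripper opens to 85 mm and grips with 20 to 120 N. Pads are 22 mm wide; open, the fingers measure 114 mm over their backs; the gripper's body (76 mm by 85 mm) begins 54 mm behind the grasp point. The pads swing forward as they close: fully open they stand 13 mm farther back than shut.
Start: joints at [1.056, 0.527, 1.433, -0, 1.181, -0.178], TCP at [0.207, 0.59, 0.25] pointing down, gripper open.
Joint ranges: [-3.08, 3.08], [-0.75, 2.2], [0.22, 2.44], [-1.43, 4.57], [0, 2.65], [-2.85, 2.85]. Speed limits (rad/s): [2.79, 2.79, 3.14, 3.14, 3.14, 3.14].

INTERFACE

Orientations are given as a unit quaternion [x, y, z, w].
In Python, from station import manip gives the robot as it stands.
- The arm moves only by the tool servo_tool, never from a script. Its argument "rows" is a list that holds one entry, the list of rows, each a list of 7 numbers: the turn, a rotation vector about the tool's x, y, z in degrees, then the shift along the tool's x, y, z in m, then the gripper command: -1 is shut, 1 is fully open, values between are in proportion. In form: [[[wx, wy, wz, tx, ty, tz, jaw], ...]]. A call has 1 to 8 rows; each row shifts and turns the commanded pose from where the row before left it, along the tool's axes as they then stand; what a row does not reach is not made up. A row lasts 1/12 s, in which the tool goes at most 41.7 mm and 7.16 degrees, less where a joint would pass 70% of its speed; a pose out of reach is approached as far as the arm can. A call is refused whole if a number of a shift passes 0.0417 or a number of a turn 7.16, either way. A call with a gripper value outside its range is refused whole. The fingers move at their own pace and stop on an object; "squeeze" is the grip in N (left out, the last holds). Time passes only in rows, so rows that do not move let the fingers close. It gives the time, the measured TCP pose, the force, the opening and the grip force at its end, in the units of the state.
- manip.sense(): the state, without advancing time (a new reading comes with each control period).
- manip.snapshot(name): name is "side" or "top" or "wrist"; returns the picture (384x512x3 uint8, blue, green, red); there is no depth.
- manip.camera_info(name): a dict with "K" (3x3 intrinsics, pixels), "camera_from_world" (4x4, takes a point from world to camera coordinates). Camera axes: x right, y down, z forward; pixel columns grow to the right and rows downward; lengths in m; the calibration is good to about 2 mm. A picture is of the moment at which its call begins: read the wrist's pose just before it. camera_info takes no time and is no camera call; for the wrist camera it gives the pose at the moment of the call.
- manip.sign_off(): hands the job in; it is judged then, once.
The state is a dict: "t": time; "q": joint angles; "qd": joint speeds; "tau": joint torques, N m; "tcp_pos": TCP position; "tool_rot": TCP orientation; "force": force on the tool from outside, world axes, zero at the start; "ft_torque": the same for the moment, N m; "finger_gap": opening from 0.0 (shut) to 1.0 (fully open); "gripper_force": force on a finger pad.
Only numpy, scipy, OpenCV 4.12 (cv2) and the standard library are available. Lean on these libraries where they do the work, as an engineer would, in place of code of your own. Each camera call takes 0.05 s, during which the arm holds its last target. There are 200 camera calls.

## Working session

There is one attempt and no reset: what is moved stays moved. The work goes in short steps, Python scripts to look and compute and a tool call to move; the robot and the scene stay as the last step left them, time stands still between calls to the robot, and variables do not carry over. Pictures are saved under pics/ and viewed, at most 14 in all, crops included, and the job is handed in when it is done.

Besides the shell and the picture viewer there is one more tool, called after "Call:" as name(argument=value, ...), one argument or row to a line, values as JSON. servo_tool: Moves the arm, as the interface text tells. Its arguments: {"type":"object","properties":{"rows":{"type":"array","items":{"type":"array","items":{"type":"array","items":{"type":"number"}}}},"squeeze":{"type":"number"}},"required":["rows"]}

```bash
mkdir -p pics; python3 - <<'E'
from station import manip
import cv2,json
s=manip.sense()
print({k:s[k] for k in('t','q','tcp_pos','tool_rot','force','finger_gap')})
for n in('top','side'):
    cv2.imwrite(f'pics/{n}0.png',manip.snapshot(n)); c=manip.camera_info(n); print(n,c)
E
```

```text
{'t': 0.0, 'q': array([ 1.05550388e+00,  5.28453313e-01,  1.43388403e+00, -7.42580929e-06,
        1.18138245e+00, -1.78495704e-01]), 'tcp_pos': array([0.20618136, 0.5893117 , 0.24934727]), 'tool_rot': array([ 1.67602102e-01,  9.85854150e-01, -1.00138006e-03, -3.58360703e-04]), 'force': array([-0.12751256,  0.32050512, -0.70657375]), 'finger_gap': 1.0000357379917764}
top {'K': array([[378.47290205,   0.        , 252.95907557],
       [  0.        , 378.47290205, 193.34316165],
       [  0.        ,   0.        ,   1.        ]]), 'camera_from_world': array([[-0.0261965 , -0.9992645 ,  0.02800351, -0.03789341],
       [-0.99772157,  0.02439328, -0.06290184,  0.51836595],
       [ 0.06217248, -0.02958752, -0.99762676,  1.15213098],
       [ 0.        ,  0.        ,  0.        ,  1.        ]])}
side {'K': array([[400.29220276,   0.        , 257.80359204],
       [  0.        , 400.29220276, 188.91001434],
       [  0.        ,   0.        ,   1.        ]]), 'camera_from_world': array([[ 0.81392607, -0.58074524, -0.0161035 , -0.4509084 ],
       [-0.43392415, -0.58925511, -0.68153375,  0.25384699],
       [ 0.38630842,  0.56170578, -0.73160947,  1.01186981],
       [ 0.        ,  0.        ,  0.        ,  1.        ]])}
```

View pics/top0.png

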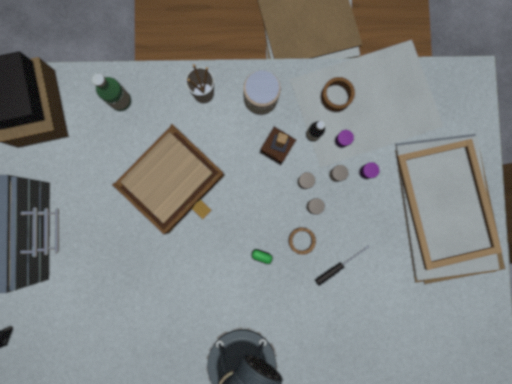

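View pics/side0.png

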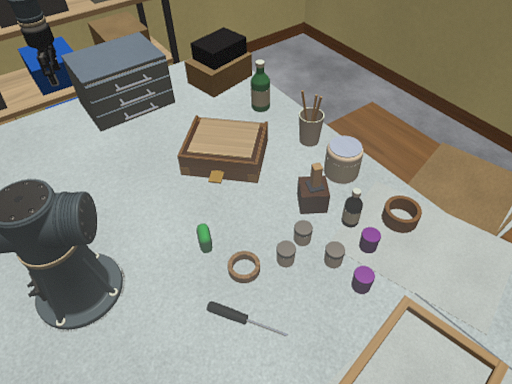

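```bash
cat > h.py <<'E'
import numpy as np,cv2
from station import manip
from scipy.spatial.transform import Rotation as R
def ray(c,uv):
    T=c['camera_from_world'];A=T[:3,:3]
    d=A.T@np.linalg.solve(c['K'],[uv[0],uv[1],1.]);return -A.T@T[:3,3],d/np.linalg.norm(d)
def at(c,uv,z):
    o,d=ray(c,uv);return o+d*(z-o[2])/d[2]
def proj(c,p):
    q=c['K']@(c['camera_from_world']@np.append(p,1))[:3];return q[:2]/q[2]
def tri(obs): # [(cam,uv),...]
    M=np.zeros((3,3));b=np.zeros(3);rs=[ray(c,u) for c,u in obs]
    for o,d in rs: P=np.eye(3)-np.outer(d,d);M+=P;b+=P@o
    p=np.linalg.solve(M,b);return p,[round(1000*np.linalg.norm(np.cross(p-o,d)),1) for o,d in rs]
def go(p,yaw=None,s=None):
    """shift in tool axes (and z turn, deg) to reach p with tool y axis at world angle yaw (deg), tool down"""
    s=s or manip.sense();r=R.from_quat(s['tool_rot']);d=r.inv().apply(np.array(p)-s['tcp_pos'])
    y=r.apply([0,1,0]);a=np.degrees(np.arctan2(y[1],y[0]))
    t=None if yaw is None else -((yaw-a+90)%180-90)
    print('shift',np.round(d,4),'yaw now',round(a,2),'turn z',t)
E
python3 - <<'E'
from h import *
c=manip.camera_info('top')
for n,uv,z in[('t1',(307,180),.056),('t2',(339,173),.056),('t3',(316,206),.056),('pA',(345,138),.056),('pB',(371,171),.056),('scr',(282,138),.157),('stand',(278,146),.075),('glue',(317,130),.1),('tape1',(337,94),.025),('tape2',(302,240),.025),('catch',(203,211),.038),('caseB',(173,126),.082),('caseL',(114,184),.082),('caseF',(167,232),.082),('caseR',(223,175),.082)]: print(n,np.round(at(c,uv,z),3))
s=manip.sense();w=manip.camera_info('wrist');r=R.from_quat(s['tool_rot'])
T=w['camera_from_world'];o=-T[:3,:3].T@T[:3,3]
print('cam in tool',r.inv().apply(o-s['tcp_pos']),(r.inv().as_matrix()@T[:3,:3].T).round(3),w['K'][0,0])
for p in [(0.6,.15,.25)]: go(p)
E
```

```text
t1 [ 0.551 -0.213  0.056]
t2 [ 0.57  -0.311  0.056]
t3 [ 0.472 -0.238  0.056]
pA [ 0.676 -0.334  0.056]
pB [ 0.574 -0.408  0.056]
scr [ 0.659 -0.131  0.157]
stand [ 0.652 -0.127  0.075]
glue [ 0.692 -0.24   0.1  ]
tape1 [ 0.823 -0.323  0.025]
tape2 [ 0.37  -0.197  0.025]
catch [0.466 0.102 0.038]
caseB [0.717 0.18  0.082]
caseL [0.55  0.352 0.082]
caseF [0.408 0.201 0.082]
caseR [0.569 0.037 0.082]
cam in tool [ 0.07200464  0.00025714 -0.12267983] [[-0.    -0.959 -0.285]
 [ 1.    -0.    -0.   ]
 [ 0.    -0.285  0.959]] 278.5207036916361
shift [-5.168e-01 -2.845e-01 -2.000e-04] yaw now 70.7 turn z None
```

Call:
servo_tool(
  rows=[
    [[0,0,0,-0.0338,-0.0225,-0.0017,1],[0,0,0,-0.0338,-0.0225,-0.0017,1],[0,0,0,-0.0338,-0.0225,-0.0017,1],[0,0,0,-0.0338,-0.0225,-0.0017,1],[0,0,0,-0.0338,-0.0225,-0.0017,1],[0,0,0,-0.0338,-0.0225,-0.0017,1],[0,0,0,-0.0338,-0.0225,-0.0017,1],[0,0,0,-0.0338,-0.0225,-0.0017,1]],
  ],
)

```text
t: 0.77
tcp_pos: [0.4028, 0.3288, 0.2637]
tool_rot: [0.167, 0.986, -0.0, -0.0]
force: [0.9, 1.6, -0.4]
finger_gap: 1.003
gripper_force: 0.0
```

Call:
servo_tool(
  rows=[
    [[0,0,0,-0.0338,-0.0225,-0.0017,1],[0,0,0,-0.0338,-0.0225,-0.0017,1],[0,0,0,-0.0338,-0.0225,-0.0017,1],[0,0,0,-0.0338,-0.0225,-0.0017,1],[0,0,0,0,0,0,1],[0,0,0,0,0,0,1],[0,0,0,0,0,0,1]],
  ],
)

```text
t: 1.35
tcp_pos: [0.4993, 0.201, 0.2702]
tool_rot: [0.168, 0.986, -0.0, -0.001]
force: [-0.4, -0.6, -0.5]
finger_gap: 1.0
gripper_force: 0.0
```

```bash
cat >> h.py <<'E'
import pickle
def snap(name,cam='wrist'):
    c=manip.camera_info(cam);im=manip.snapshot(cam);cv2.imwrite(f'pics/{name}.png',im);pickle.dump(c,open(f'pics/{name}.pkl','wb'))
    return c,im
def load(name): return pickle.load(open(f'pics/{name}.pkl','rb'))
E
python3 - <<'E'
from h import *
s=manip.sense();print(s['tcp_pos'],s['t'],s['qd'].max());snap('wA');go((.57,0.0,.27))
E
```

```text
[0.49932934 0.20096758 0.27016489] 1.35 0.0348303879143372
shift [-1.336e-01 -1.669e-01  1.000e-04] yaw now 70.74 turn z None
```

View pics/wA.png

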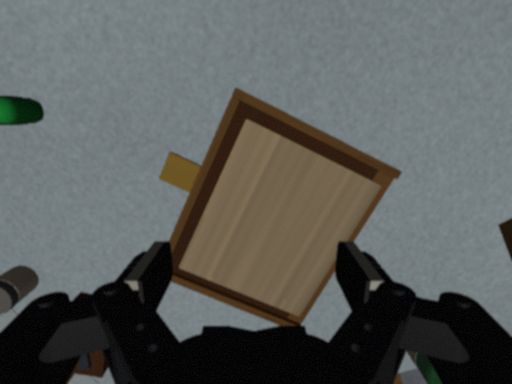

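Call:
servo_tool(
  rows=[
    [[0,0,0,-0.0302,-0.0106,-0.0075,1],[0,0,0,-0.0302,-0.0106,-0.0075,1],[0,0,0,-0.0302,-0.0106,-0.0075,1],[0,0,0,-0.0302,-0.0106,-0.0075,1],[0,0,0,0,0,0,1],[0,0,0,0,0,0,1],[0,0,0,0,0,0,1]],
  ],
)

```text
t: 1.98
tcp_pos: [0.5985, 0.1227, 0.3]
tool_rot: [0.167, 0.986, 0.0, -0.001]
force: [-0.4, -0.0, -0.4]
finger_gap: 1.001
gripper_force: 0.0
```

```bash
python3 - <<'E'
from h import *
s=manip.sense();print(s['tcp_pos'],s['t'],s['qd'].max());snap('wB')
E
```

```text
[0.59848502 0.12274783 0.30002286] 1.9833 0.018022648806728887
```

Call:
servo_tool(
  rows=[
    [[0,0,0,-0.0127,-0.0364,0,1],[0,0,0,-0.0127,-0.0364,0,1],[0,0,0,-0.0127,-0.0364,0,1],[0,0,0,-0.0127,-0.0364,0,1],[0,0,0,-0.0127,-0.0364,0,1],[0,0,0,0,0,0,1],[0,0,0,0,0,0,1],[0,0,0,0,0,0,1]],
  ],
)

```text
t: 2.7
tcp_pos: [0.599, -0.07, 0.3004]
tool_rot: [0.167, 0.986, 0.001, -0.001]
force: [-0.2, 0.9, 0.6]
finger_gap: 1.002
gripper_force: 0.0
```

```bash
python3 - <<'E'
from h import *
s=manip.sense();print(s['tcp_pos'],s['t'],s['qd'].max());_,im2=snap('wC')
cv2.imwrite('pics/BC.png',np.hstack([cv2.imread('pics/wB.png')[:,0:400],im2[:,0:400]]))
E
```

```text
[ 0.59896545 -0.07002987  0.30040516] 2.7 0.023889642201766075
```

View pics/BC.png

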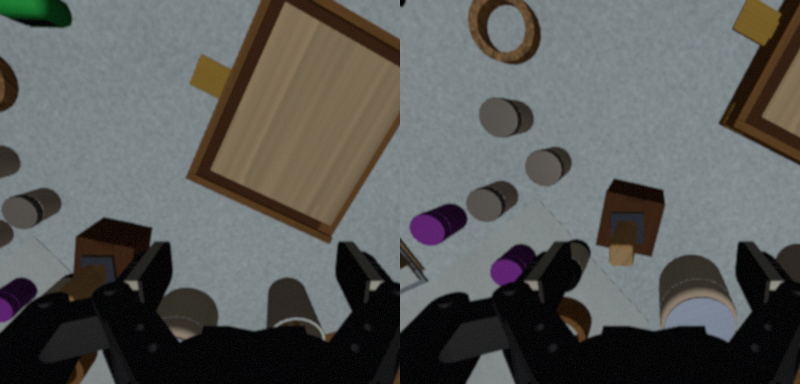

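Call:
servo_tool(
  rows=[
    [[0,0,0,-0.0195,-0.033,0,1],[0,0,0,-0.0195,-0.033,0,1],[0,0,0,-0.0195,-0.033,0,1],[0,0,0,-0.0195,-0.033,0,1],[0,0,0,0,0,0,1],[0,0,0,0,0,0,1],[0,0,0,0,0,0,1]],
  ],
)

```text
t: 3.33
tcp_pos: [0.6298, -0.2198, 0.3003]
tool_rot: [0.167, 0.986, 0.001, -0.001]
force: [0.2, 0.8, 0.6]
finger_gap: 1.0
gripper_force: 0.0
```

```bash
cat > fit.py <<'E'
from h import *
from scipy.optimize import least_squares
from scipy.ndimage import map_coordinates
def w(p,l): # pose (x,y,yaw[,dz]) -> world
    c,s=np.cos(p[2]),np.sin(p[2]);l=np.atleast_2d(l)
    return np.c_[p[0]+c*l[:,0]-s*l[:,1],p[1]+s*l[:,0]+c*l[:,1],l[:,2]+(p[3] if len(p)>3 else 0)]
def obs(c,g,p,a,b,half,n=40):
    """edge a->b (local); light on the left side of a->b in image? returns pixels of strongest step inside->outside"""
    P=w(p,np.array([a+(b-a)*t for t in np.linspace(.06,.94,n)]));uv=np.array([proj(c,q) for q in P])
    d=uv[-1]-uv[0];d/=np.linalg.norm(d);nrm=np.array([-d[1],d[0]])
    k=np.arange(-half,half+.1,.25);out=[]
    for q,t in zip(uv,np.linspace(.06,.94,n)):
        x=q[0]+k*nrm[0];y=q[1]+k*nrm[1]
        if min(x.min(),y.min())<2 or x.max()>508 or y.max()>380: continue
        v=map_coordinates(g,[y,x],order=1);gr=np.gradient(v);i=np.abs(gr).argmax()
        if abs(gr[i])*4>4: out.append((t,x[i],y[i],np.sign(gr[i])))
    out=np.array(out)
    if len(out)==0: return out
    m=np.sign(out[:,3].sum());return out[out[:,3]==m]
def run(p,views,edges,halfs=(14,7,4,4),free_z=True,verbose=True):
    p=np.append(p,0.) if free_z else np.array(p,float)
    for h in halfs:
        D=[]
        for nm in views:
            c=load(nm);g=cv2.GaussianBlur(cv2.cvtColor(cv2.imread(f'pics/{nm}.png'),cv2.COLOR_BGR2GRAY).astype(float),(0,0),1)
            for e,(a,b) in enumerate(edges):
                o=obs(c,g,p,np.array(a),np.array(b),h)
                if len(o): D.append((nm,e,c,np.array(a),np.array(b),o))
        def res(p):
            r=[]
            for _,_,c,a,b,o in D:
                u0,u1=[proj(c,q) for q in w(p,[a,b])];d=(u1-u0)/np.linalg.norm(u1-u0)
                r.append((o[:,1]-u0[0])*-d[1]+(o[:,2]-u0[1])*d[0])
            return np.concatenate(r)
        p=least_squares(res,p,loss='soft_l1').x
    if verbose:
        for nm,e,c,a,b,o in D:
            u0,u1=[proj(c,q) for q in w(p,[a,b])];d=(u1-u0)/np.linalg.norm(u1-u0)
            print(nm,e,len(o),'med px',round(np.median((o[:,1]-u0[0])*-d[1]+(o[:,2]-u0[1])*d[0]),2))
    return p
E
python3 - <<'E'
from fit import *
s=manip.sense();print(s['tcp_pos'],s['t']);_,im=snap('wD')
z=.082;L=[((-.076,.101,z),(-.076,-.101,z)),((-.076,.101,z),(.09,.101,z)),((-.076,-.101,z),(.09,-.101,z))]
c=load('wA')
FR,FL,BL,BR=[at(c,u,z) for u in((180,268),(245,120),(381,186),(300,322))]
print(np.linalg.norm(FR-FL),np.linalg.norm(BL-FL),np.linalg.norm(BR-FR))
m=(FR+FL)/2;yaw=np.arctan2(*(FL-FR)[[1,0]])-np.pi/2
p0=[m[0]+.076*np.cos(yaw),m[1]+.076*np.sin(yaw),yaw]
print(p0)
for v in(['wA'],['wB'],['wA','wB']):
  print(v,run(p0,v,L,free_z=len(v)>1))
cv2.imwrite('pics/wDc.png',im[:330])
E
```

```text
[ 0.62980071 -0.21981099  0.30027985] 3.3333
0.19918887589602038 0.17278682337019083 0.17586079029850887
[np.float64(0.560934428745459), np.float64(0.19840715959652816), np.float64(0.7992269750079868)]
wA 0 40 med px 0.02
wA 1 40 med px -0.0
wA 2 40 med px -0.0
['wA'] [0.55982141 0.19720767 0.78702487]
wB 0 40 med px 0.01
wB 1 40 med px -0.01
wB 2 40 med px -0.03
['wB'] [0.56013841 0.19692326 0.78484325]
wA 0 40 med px 0.0
wA 1 40 med px -0.26
wA 2 40 med px -0.0
wB 0 40 med px 0.0
wB 1 40 med px 0.22
wB 2 40 med px 0.24
['wA', 'wB'] [ 5.60002879e-01  1.96993179e-01  7.85690037e-01 -5.54627154e-04]
```

View pics/wDc.png

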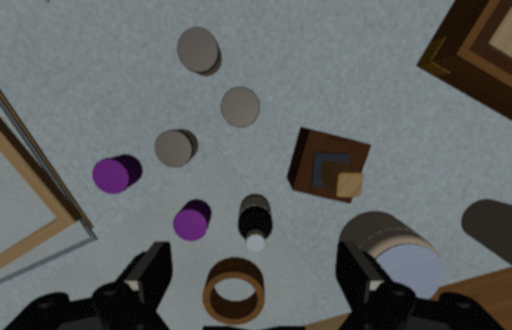

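```bash
python3 - <<'E'
from fit import *
C,D=load('wC'),load('wD')
def sq(h,z): k=[(-h,-h,z),(h,-h,z),(h,h,z),(-h,h,z)];return [(k[i],k[(i+1)%4]) for i in range(4)]
print('handle tri',tri([(C,(221,256)),(D,(349,184))]))
for n,a,b in(('t3',(97,117),(198,49)),('t1',(145,168),(240,107)),('t2',(86,202),(173,148)),('pB',(34,227),(111,175)),('pA',(110,268),(190,224))):print(n,tri([(C,a),(D,b)]))
st=[at(D,u,.075) for u in((304,128),(370,146),(351,202),(292,178))]
print([np.linalg.norm(st[i]-st[i-1]).round(3) for i in range(4)],np.mean(st,0))
hp,_=tri([(C,(221,256)),(D,(349,184))])
d=st[1]-st[0];yaw=np.arctan2(d[1],d[0])%(np.pi/2)
print('yaw0',np.degrees(yaw))
ps=run([*np.mean(st,0)[:2],yaw],['wC','wD'],sq(.04,.075),halfs=(8,5,3))
print('stand',ps,np.degrees(ps[2]))
ph=run([*hp[:2],ps[2]],['wC','wD'],sq(.013,.157),halfs=(5,4,3))
print('handle',ph,np.degrees(ph[2]))
S=np.hstack([cv2.imread('pics/wC.png')[170:270,180:280],cv2.imread('pics/wD.png')[120:220,280:380]])
S=cv2.resize(S,None,fx=4,fy=4,interpolation=cv2.INTER_CUBIC)
for i,(c,o) in enumerate(((C,(180,170)),(D,(280,120)))):
  for p,e,col in((ps,sq(.04,.075),(0,255,0)),(ph,sq(.013,.157),(0,0,255)),(ps,sq(.012,.075),(255,0,0)),(ph,sq(.022,.083),(0,255,255))):
    for q in np.array(e)[:,0]:
      u=(proj(c,w(p,q)[0])-o)*4;cv2.circle(S,(int(u[0]+400*i),int(u[1])),4,col,-1)
cv2.imwrite('pics/sh.png',S)
E
```

```text
handle tri (array([ 0.65954786, -0.12844363,  0.15404411]), [np.float64(0.9), np.float64(0.9)])
t3 (array([ 0.47262754, -0.2345466 ,  0.05811459]), [np.float64(0.6), np.float64(0.6)])
t1 (array([ 0.55138839, -0.21012889,  0.04865757]), [np.float64(0.5), np.float64(0.5)])
t2 (array([ 0.5700923 , -0.31521048,  0.04086046]), [np.float64(0.7), np.float64(0.7)])
pB (array([ 0.57858297, -0.41851035,  0.02935619]), [np.float64(1.5), np.float64(1.5)])
pA (array([ 0.68286315, -0.34050765,  0.03092966]), [np.float64(1.6), np.float64(1.6)])
[np.float64(0.064), np.float64(0.086), np.float64(0.075), np.float64(0.085)] [ 0.6538048 -0.126241   0.075    ]
yaw0 56.1065868963635
wC 0 33 med px -0.04
wC 1 40 med px -0.21
wC 2 39 med px -0.22
wC 3 40 med px -0.1
wD 0 40 med px -0.04
wD 1 29 med px 0.06
wD 2 40 med px 0.04
wD 3 37 med px 0.13
stand [ 0.6589499  -0.12530055  1.00019261 -0.00310372] 57.30681511450928
wC 0 40 med px -0.36
wC 1 22 med px 0.37
wC 2 40 med px -0.21
wC 3 38 med px 0.43
wD 0 28 med px 2.58
wD 1 40 med px -0.54
wD 2 40 med px -0.01
wD 3 40 med px -0.68
handle [ 0.66043018 -0.12850605  1.26857889 -0.00439412] 72.68421650786554
```

View pics/sh.png

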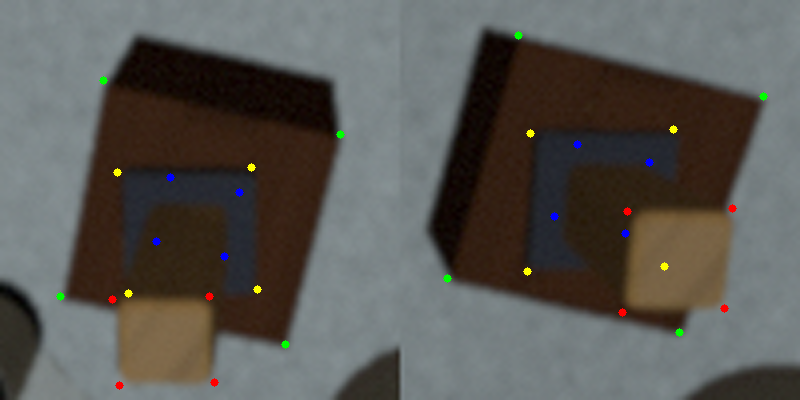

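```bash
python3 - <<'E'
from fit import *
C,D=load('wC'),load('wD')
cc=[np.array(u)/4+(180,170) for u in((119,297),(213,297),(211,382),(120,381))]
dd=[np.array(u)/4+(180,120) for u in((629,210),(733,210),(725,308),(624,305))]
P=[tri([(C,a),(D,b)])[0] for a,b in zip(cc,dd)];print(np.round(P,4),np.mean(P,0))
for z in(.157,): 
  for c,k in((C,cc),(D,dd)):
    Q=np.array([at(c,u,z) for u in k]);e=Q[1]-Q[0];f=Q[2]-Q[3];print(Q.mean(0).round(4),np.degrees(np.arctan2(e[1],e[0])),np.degrees(np.arctan2(f[1],f[0])),[np.linalg.norm(Q[i]-Q[i-1]).round(4) for i in range(4)])
# guard corner visible (z=.083): C (122,168),(255,170); D (534,131),(678,134),(527,268)
for c,k in((C,[np.array(u)/4+(180,170) for u in((122,168),(255,170))]),(D,[np.array(u)/4+(180,120) for u in((534,131),(678,134),(527,268))])):
    Q=np.array([at(c,u,.083) for u in k]);e=Q[1]-Q[0];print(Q.round(4),np.linalg.norm(e),np.degrees(np.arctan2(e[1],e[0])))
    if len(Q)==3: print('guard mid',(Q[1]+Q[2])/2)
    else: n=np.array([-e[1],e[0],0]); print('guard mid',Q.mean(0)-n/2,Q.mean(0)+n/2)
go((.6600,-.1285,.25),72)
E
```

```text
[[ 0.6449 -0.1359  0.1502]
 [ 0.6529 -0.1117  0.1512]
 [ 0.6756 -0.1204  0.1543]
 [ 0.6672 -0.144   0.1534]] [ 0.66014411 -0.12800022  0.15227124]
[ 0.6581 -0.1266  0.157 ] 70.72316640481662 70.00864801743897 [np.float64(0.0249), np.float64(0.0247), np.float64(0.0253), np.float64(0.0245)]
[ 0.6584 -0.1292  0.157 ] 70.78534065405854 69.00698847213023 [np.float64(0.0242), np.float64(0.0253), np.float64(0.025), np.float64(0.0253)]
[[ 0.6307 -0.1399  0.083 ]
 [ 0.6456 -0.0994  0.083 ]] 0.04316093522166253 69.8124911087928
guard mid [ 0.65835796 -0.12709299  0.083     ] [ 0.61784848 -0.11219843  0.083     ]
[[ 0.6315 -0.1425  0.083 ]
 [ 0.6468 -0.1012  0.083 ]
 [ 0.6724 -0.1563  0.083 ]] 0.04403321517198111 69.59924249304723
guard mid [ 0.65962147 -0.12876047  0.083     ]
shift [0.0012 0.0958 0.0506] yaw now 70.85 turn z -1.1523204989780282
```

Call:
servo_tool(
  rows=[
    [[0,0,0,0.001,0.0322,0.01,1],[0,0,0,0.001,0.0322,0.01,1],[0,0,0,0.001,0.0322,0.01,1],[0,0,0,0,0,0.03,1],[0,0,0,0,0,0.03,1],[0,0,0,0,0,0,1],[0,0,0,0,0,0,1],[0,0,0,0,0,0,1]],
  ],
)

```text
t: 4.05
tcp_pos: [0.6597, -0.1291, 0.2123]
tool_rot: [0.167, 0.986, -0.0, 0.001]
force: [-0.2, -0.0, 0.5]
finger_gap: 1.003
gripper_force: 0.0
```

```bash
python3 - <<'E'
from h import *
go((.659,-.1278,.12),70.3); c,im=snap('wE')
cv2.imwrite('pics/wEc.png',im)
E
```

```text
shift [0.0013 0.001  0.0923] yaw now 70.78 turn z 0.4763536522382168
```

View pics/wEc.png

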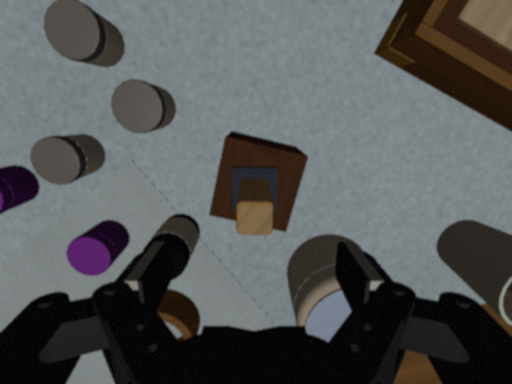

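```bash
python3 - <<'E'
from h import *
C,D,E=load('wC'),load('wD'),load('wE')
k=[(237,202),(272,202.5),(272,234),(237.5,234)]
for z in(.155,.157):print([at(E,u,z).round(4) for u in k],np.mean([at(E,u,z) for u in k],0))
print(tri([(C,(221.5,255)),(D,(349.5,184.5)),(E,(254.5,218))]))
for n,a,b,e in(('t3',(100,117),(198,49),(73,30)),('t1',(145,168),(240,107),(138,106)),('t2',(86,202),(173,148),(57,160))):
    print(n,tri([(C,a),(D,b),(E,e)]),[at(x,u,.056).round(3)[:2] for x,u in((C,a),(D,b),(E,e))])
E
```

```text
[array([ 0.644 , -0.1354,  0.155 ]), array([ 0.6522, -0.113 ,  0.155 ]), array([ 0.6744, -0.1203,  0.155 ]), array([ 0.6664, -0.1432,  0.155 ])] [ 0.65928317 -0.12796564  0.155     ]
[array([ 0.6435, -0.135 ,  0.157 ]), array([ 0.6515, -0.1129,  0.157 ]), array([ 0.6735, -0.1201,  0.157 ]), array([ 0.6656, -0.1428,  0.157 ])] [ 0.65853032 -0.12771158  0.157     ]
(array([ 0.65994239, -0.12802217,  0.15268742]), [np.float64(0.3), np.float64(0.2), np.float64(0.2)])
t3 (array([ 0.47200959, -0.23520471,  0.05158245]), [np.float64(0.7), np.float64(0.4), np.float64(0.7)]) [array([ 0.473, -0.232]), array([ 0.473, -0.235]), array([ 0.474, -0.234])]
t1 (array([ 0.55104829, -0.20984886,  0.05021522]), [np.float64(0.9), np.float64(0.4), np.float64(0.7)]) [array([ 0.551, -0.207]), array([ 0.551, -0.21 ]), array([ 0.551, -0.208])]
t2 (array([ 0.57010503, -0.31403056,  0.04501326]), [np.float64(1.6), np.float64(0.6), np.float64(1.6)]) [array([ 0.568, -0.305]), array([ 0.57, -0.31]), array([ 0.571, -0.308])]
```

Call:
servo_tool(
  rows=[
    [[0,0,0,0.0005,0.0,0.02,1],[0,0,0,0.0005,0,0.02,1],[0,0,0,0,0,0.02,1],[0,0,0,0,0,0.02,1],[0,0,0,0,0,0.0123,1],[0,0,0,0,0,0,1],[0,0,0,0,0,0,1]],
  ],
)

```text
t: 4.68
tcp_pos: [0.6585, -0.13, 0.1193]
tool_rot: [0.168, 0.986, -0.0, 0.001]
force: [0.5, -0.3, 0.2]
finger_gap: 1.002
gripper_force: 0.0
```

Call:
servo_tool(
  rows=[
    [[0,0,0,0,0,0,-1],[0,0,0,0,0,0,-1],[0,0,0,0,0,0,-1],[0,0,0,0,0,0,-1],[0,0,0,0,0,0,-1],[0,0,0,0,0,0,-1],[0,0,0,0,0,0,-1],[0,0,0,0,0,0,-1]],
  ],
  squeeze=60,
)

```text
t: 5.35
tcp_pos: [0.6585, -0.1297, 0.1192]
tool_rot: [0.168, 0.986, -0.0, 0.001]
force: [0.1, -0.6, 4.1]
finger_gap: 0.298
gripper_force: 59.7
```

Call:
servo_tool(
  rows=[
    [[0,0,0,0,0,-0.01,-1],[0,0,0,0,0,-0.02,-1],[0,0,0,0,0,-0.03,-1],[0,0,0,0,0,-0.03,-1],[0,0,0,0,0,-0.03,-1],[0,0,0,0,0,0,-1],[0,0,0,0,0,0,-1]],
  ],
)

```text
t: 5.93
tcp_pos: [0.6588, -0.1298, 0.2407]
tool_rot: [0.168, 0.986, -0.0, 0.002]
force: [-0.4, -0.7, -1.0]
finger_gap: 0.296
gripper_force: 59.0
```

```bash
cat >> h.py <<'E'
def W(x,y,z=0):
    a=.7857;c,s=np.cos(a),np.sin(a);return np.array([.56+c*x-s*y,.197+s*x+c*y,z])
SEAM={1:W(.067,.108),3:W(-.083,.108),6:W(-.083,-.108),8:W(.067,-.108)}
E
python3 - <<'E'
from h import *
s=manip.sense();print(s['tcp_pos'],s['finger_gap'],s['force'])
go(W(.067,.108,.235)); c,im=snap('wF')
cv2.imwrite('pics/wFs.png',np.hstack([cv2.resize(im[150:350,170:340],None,fx=2,fy=2),cv2.resize(manip.snapshot('side')[110:310,260:430],None,fx=2,fy=2)]))
E
```

```text
[ 0.65881427 -0.12984659  0.24073499] 0.2959280066440612 [-0.38356727 -0.74902177 -0.96040527]
shift [0.2696 0.383  0.0046] yaw now 70.71 turn z None
```

View pics/wFs.png

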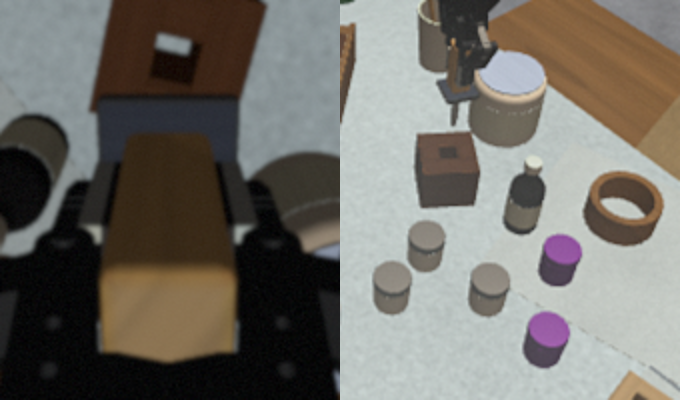

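```bash
python3 - <<'E'
from h import *
F=load('wF');s=manip.sense();r=R.from_quat(s['tool_rot']);t=s['tcp_pos']
for k in ([(220.5,285),(287.5,285),(287,327),(221,325)],):
    Q=np.array([at(F,u,t[2]+.0378) for u in k]);print(r.inv().apply(Q-t).round(4),r.inv().apply(Q.mean(0)-t))
c=manip.camera_info('side');print(proj(c,t-[0,0,.1062]),proj(c,t-[0,0,.1062-.0]+[.01,0,0]))
E
```

```text
[[ 0.0091 -0.0119 -0.0378]
 [ 0.0091  0.0127 -0.0378]
 [-0.0097  0.0131 -0.0378]
 [-0.0087 -0.0123 -0.0378]] [-4.63986095e-05  3.95976844e-04 -3.78003288e-02]
[314.94200554 172.73891679] [317.7004342  171.21819325]
```

Call:
servo_tool(
  rows=[
    [[0,0,0,0.012,0.016,0,-1],[0,0,0,0.0225,0.0319,0,-1],[0,0,0,0.0225,0.0319,0,-1],[0,0,0,0.0225,0.0319,0,-1],[0,0,0,0.0225,0.0319,0,-1],[0,0,0,0.0225,0.0319,0,-1],[0,0,0,0.0225,0.0319,0,-1],[0,0,0,0.0225,0.0319,0,-1]],
  ],
)

```text
t: 6.7
tcp_pos: [0.5748, 0.1538, 0.236]
tool_rot: [0.168, 0.986, -0.001, -0.003]
force: [0.2, -0.2, -1.4]
finger_gap: 0.294
gripper_force: 59.1
```

Call:
servo_tool(
  rows=[
    [[0,0,0,0.0225,0.0319,0,-1],[0,0,0,0.0225,0.0319,0,-1],[0,0,0,0.0225,0.0319,0,-1],[0,0,0,0.0225,0.0319,0,-1],[0,0,0,0.01,0.016,0,-1],[0,0,0,0,0,0,-1],[0,0,0,0,0,0,-1],[0,0,0,0,0,0,-1]],
  ],
)

```text
t: 7.37
tcp_pos: [0.5295, 0.3199, 0.2368]
tool_rot: [0.168, 0.986, -0.001, -0.001]
force: [-0.7, -0.4, -0.9]
finger_gap: 0.302
gripper_force: 59.2
```

```bash
python3 - <<'E'
from h import *
s=manip.sense();print(s['tcp_pos'],s['finger_gap'],s['force'],s['q'].round(2))
go(W(.067,.108,.190)); c,im=snap('wG')
cv2.imwrite('pics/wGs.png',np.hstack([cv2.resize(im[0:300,120:420],None,fx=1.3,fy=1.3)[:390],cv2.resize(manip.snapshot('side')[70:200,170:300],(390,390))]))
E
```

```text
[0.52954417 0.3199361  0.2367664 ] 0.30213654470190004 [-0.72122883 -0.3916823  -0.89131552] [ 0.36  0.54  1.46 -0.    1.15 -0.87]
shift [-0.0012  0.0014  0.0468] yaw now 70.7 turn z None
```

View pics/wGs.png

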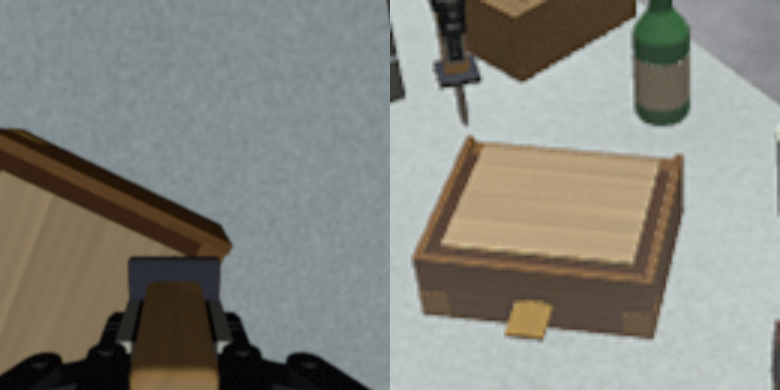

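```bash
python3 - <<'E'
from h import *
s=manip.sense();r=R.from_quat(s['tool_rot']);t=s['tcp_pos']
# camera in tool frame is constant: use G for both
G=load('wG');T=G['camera_from_world']
def tool(u,zt): # pixel -> tool coords at tool z=zt
    o,d=ray(G,u);o=r.inv().apply(o-t);d=r.inv().apply(d);return o+d*(zt-o[2])/d[2]
im=cv2.cvtColor(cv2.imread('pics/wG.png'),cv2.COLOR_BGR2GRAY).astype(float)
print('col u=254',im[185:345:2,254].astype(int))
print('row v=205',im[205,205:305].astype(int))
print('row v=300',im[300,205:305].astype(int))
for z in(.0362,.0442):print('guard x',z,tool((254,198),z), 'w',tool((288.5,198),z)[1]-tool((220,198),z)[1])
c=manip.camera_info('side');sd=manip.snapshot('side');cv2.imwrite('pics/s2.png',sd)
p=proj(c,t+[0,0,-.1062]);print('tip proj',p,[proj(c,t+r.apply([dx,0,.1062])).round(1) for dx in(-.006,-.004,0)])
cv2.imwrite('pics/s2c.png',cv2.resize(sd[70:120,170:220],(400,400),interpolation=cv2.INTER_CUBIC))
E
```

```text
col u=254 [ 39  39  39  56 105 104  47  30  41  42  46  45  46  46  48  44  42  38
  39  37  39  37  40  39  38  38  39  42  38  40  37  39  40  37  36  41
  40  38  41  40  40  36  43  39  39  41  41  41  52  63  83  98 106 105
 111 112 113 115 115 115 114 114 115 114 115 116 114 114 114 113 114 114
 108  52   6   5   6   6  12   9]
row v=205 [116 116 114 116 116 117 119 119 117 116 118 117 104  78  49  43  46  44
  46  41  43  43  45  46  47  44  44  45  43  46  44  42  44  46  44  45
  45  45  46  45  46  43  43  43  46  45  46  46  43  46  42  46  45  45
  44  45  46  43  46  46  45  43  44  44  44  44  46  43  45  44  46  46
  44  44  44  45  45  44  45  47  44  47  41  50  87 124 140 139 140 141
 141 141 141 142 141 141 141 140 141 141]
row v=300 [  7   4   5  10   6   9   4   9  11   5   7   2   9  18  36  66  90 105
 109 108 109 112 111 111 115 116 115 116 115 116 115 114 115 113 112 112
 109 108 108 107 110 109 112 110 113 113 114 111 116 112 113 114 113 116
 115 113 117 117 115 116 115 117 115 113 113 115 115 112 116 115 117 114
 115 114 113 113 115 113 112 109 106  94  68  40  18   6   7   1   9   4
   9   7   6   2   8  12   8   6   8   2]
guard x 0.0362 [0.02348994 0.00069072 0.0362    ] w 0.040752220872360766
guard x 0.0442 [0.02099718 0.00069763 0.0442    ] w 0.042812844320133034
tip proj [194.11027432 110.71425586] [array([195.9, 110.4]), array([195.3, 110.5]), array([194.1, 110.8])]
```

View pics/s2c.png

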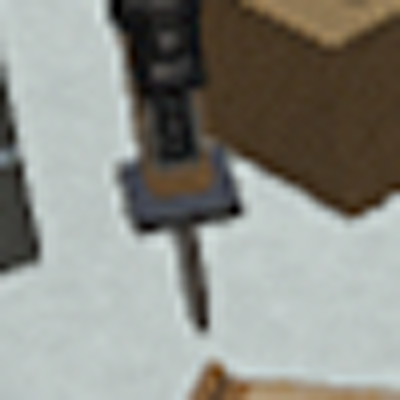

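Call:
servo_tool(
  rows=[
    [[0,0,0,0.0003,0.0014,0.015,-1],[0,0,0,0,0,0.015,-1],[0,0,0,0,0,0.012,-1],[0,0,0,0,0,0.004,-1],[0,0,0,0,0,0.002,-1],[0,0,0,0,0,0,-1],[0,0,0,0,0,0,-1]],
  ],
)

```text
t: 8.1
tcp_pos: [0.5311, 0.3221, 0.1911]
tool_rot: [0.168, 0.986, 0.0, 0.001]
force: [0.1, 0.0, -1.5]
finger_gap: 0.296
gripper_force: 59.2
```

Call:
servo_tool(
  rows=[
    [[0,0,0,0,0,0.001,-1],[0,0,0,0,0,0.001,-1],[0,0,0,0,0,0.001,-1],[0,0,0,0,0,0.001,-1],[0,0,0,0,0,0,-1],[0,0,0,0,0,0,-1]],
  ],
)

```text
t: 8.6
tcp_pos: [0.5303, 0.3224, 0.1864]
tool_rot: [0.168, 0.986, -0.0, -0.0]
force: [1.0, 0.5, -2.2]
finger_gap: 0.296
gripper_force: 59.2
```

```bash
python3 - <<'E'
from h import *
s=manip.sense();print(s['tcp_pos'],s['force'],s['ft_torque'],s['t'])
go(W(.067,.108,.181))
for n,a in(('-x',(-1,0)),('-y',(0,-1)),('+y',(0,1)),('+x',(1,0))):
    d=W(*a)-W(0,0);print(n,R.from_quat(s['tool_rot']).inv().apply(d).round(4))
E
```

```text
[0.53031205 0.32235341 0.18637426] [ 0.96199758  0.51253046 -2.24812058] [-0.04126518 -0.00017664  0.03379801] 8.6
shift [-0.0012 -0.0013  0.0054] yaw now 70.71 turn z None
-x [ 4.336e-01 -9.011e-01  1.000e-04]
-y [-0.9011 -0.4336 -0.    ]
+y [0.9011 0.4336 0.    ]
+x [-4.336e-01  9.011e-01 -1.000e-04]
```

Call:
servo_tool(
  rows=[
    [[0,0,0,0,0,0.001,-1],[0,0,0,0,0,0.001,-1],[0,0,0,0,0,0.001,-1],[0,0,0,0,0,0.001,-1],[0,0,0,0,0,0.0005,-1],[0,0,0,0,0,0,-1],[0,0,0,0,0,0,-1]],
  ],
)

```text
t: 9.18
tcp_pos: [0.5304, 0.3223, 0.1818]
tool_rot: [0.168, 0.986, -0.0, -0.0]
force: [0.4, 0.3, -0.8]
finger_gap: 0.297
gripper_force: 59.2
```

Call:
servo_tool(
  rows=[
    [[0,0,0,0.0018,0.0009,0,-1],[0,0,0,0,0,0,-1],[0,0,0,0,0,0,-1]],
  ],
)

```text
t: 9.43
tcp_pos: [0.5289, 0.3239, 0.182]
tool_rot: [0.168, 0.986, 0.0, 0.0]
force: [0.5, 0.0, -0.7]
finger_gap: 0.3
gripper_force: 59.2
```

Call:
servo_tool(
  rows=[
    [[0,0,0,0.0018,0.0009,0,-1],[0,0,0,0,0,0,-1],[0,0,0,0,0,0,-1]],
  ],
)

```text
t: 9.68
tcp_pos: [0.5282, 0.3247, 0.182]
tool_rot: [0.167, 0.986, -0.0, 0.001]
force: [2.3, -2.7, -1.2]
finger_gap: 0.298
gripper_force: 59.2
```

Call:
servo_tool(
  rows=[
    [[0,0,0,-0.0018,-0.0009,0,-1],[0,0,0,-0.0018,-0.0009,0,-1],[0,0,0,-0.0018,-0.0009,0,-1],[0,0,0,-0.0009,-0.0004,0,-1],[0,0,0,0,0,0,-1],[0,0,0,0,0,0,-1]],
  ],
)

```text
t: 10.18
tcp_pos: [0.5324, 0.3203, 0.1819]
tool_rot: [0.168, 0.986, 0.0, -0.0]
force: [0.7, 1.0, -1.6]
finger_gap: 0.301
gripper_force: 59.2
```

Call:
servo_tool(
  rows=[
    [[0,0,0,-0.0009,-0.0004,0,-1],[0,0,0,0,0,0,-1],[0,0,0,0,0,0,-1]],
  ],
)

```text
t: 10.43
tcp_pos: [0.5332, 0.3196, 0.1819]
tool_rot: [0.168, 0.986, 0.0, -0.0]
force: [0.6, -0.4, -1.1]
finger_gap: 0.294
gripper_force: 59.2
```

Call:
servo_tool(
  rows=[
    [[0,0,0,-0.0009,-0.0004,0,-1],[0,0,0,0,0,0,-1],[0,0,0,0,0,0,-1]],
  ],
)

```text
t: 10.68
tcp_pos: [0.5336, 0.3191, 0.1819]
tool_rot: [0.168, 0.986, 0.0, -0.0]
force: [-1.2, 0.8, -0.9]
finger_gap: 0.3
gripper_force: 59.3
```

Call:
servo_tool(
  rows=[
    [[0,0,0,-0.0009,-0.0004,0,-1],[0,0,0,0,0,0,-1],[0,0,0,0,0,0,-1]],
  ],
)

```text
t: 10.93
tcp_pos: [0.534, 0.3187, 0.1818]
tool_rot: [0.168, 0.986, 0.0, -0.001]
force: [-1.5, 3.4, -0.1]
finger_gap: 0.297
gripper_force: 59.4
```

Call:
servo_tool(
  rows=[
    [[0,0,0,0.0016,0.0008,0,-1],[0,0,0,0.0016,0.0008,0,-1],[0,0,0,0.0015,0.0007,0,-1],[0,0,0,0,0,0,-1],[0,0,0,0,0,0,-1],[0,0,0,0,0,0,-1]],
  ],
)

```text
t: 11.43
tcp_pos: [0.5312, 0.3217, 0.182]
tool_rot: [0.168, 0.986, -0.0, 0.0]
force: [-0.2, 0.5, -1.1]
finger_gap: 0.303
gripper_force: 59.3
```

Call:
servo_tool(
  rows=[
    [[0,0,0,0.00108,-0.00225,0,-1],[0,0,0,0.00108,-0.00225,0,-1],[0,0,0,0.00108,-0.00225,0,-1],[0,0,0,0.00108,-0.00225,0,-1],[0,0,0,0.00108,-0.00225,0,-1],[0,0,0,0.00108,-0.00225,0,-1],[0,0,0,0.00108,-0.00225,0,-1],[0,0,0,0.00108,-0.00225,0,-1]],
  ],
)

```text
t: 12.1
tcp_pos: [0.5167, 0.3075, 0.1819]
tool_rot: [0.168, 0.986, -0.0, 0.0]
force: [0.2, -0.3, -0.4]
finger_gap: 0.3
gripper_force: 59.3
```

Call:
servo_tool(
  rows=[
    [[0,0,0,0.00108,-0.00225,0,-1],[0,0,0,0.00108,-0.00225,0,-1],[0,0,0,0.00108,-0.00225,0,-1],[0,0,0,0.00108,-0.00225,0,-1],[0,0,0,0.00108,-0.00225,0,-1],[0,0,0,0.00108,-0.00225,0,-1],[0,0,0,0.00108,-0.00225,0,-1],[0,0,0,0.00108,-0.00225,0,-1]],
  ],
)

```text
t: 12.77
tcp_pos: [0.5026, 0.2934, 0.1819]
tool_rot: [0.168, 0.986, 0.0, 0.0]
force: [0.4, 0.6, -1.1]
finger_gap: 0.296
gripper_force: 59.3
```

Call:
servo_tool(
  rows=[
    [[0,0,0,0.00108,-0.00225,0,-1],[0,0,0,0.00108,-0.00225,0,-1],[0,0,0,0.00108,-0.00225,0,-1],[0,0,0,0.00108,-0.00225,0,-1],[0,0,0,0.00108,-0.00225,0,-1],[0,0,0,0.00108,-0.00225,0,-1],[0,0,0,0.00108,-0.00225,0,-1],[0,0,0,0.00108,-0.00225,0,-1]],
  ],
)

```text
t: 13.43
tcp_pos: [0.4885, 0.2793, 0.1819]
tool_rot: [0.168, 0.986, 0.0, 0.0]
force: [-0.9, -0.4, -1.9]
finger_gap: 0.296
gripper_force: 59.3
```

```bash
cat >> h.py <<'E'
OFF=np.array([-.0009,.0003,0])
def loc():
    s=manip.sense();d=s['tcp_pos']-OFF-[.56,.197,0];a=.7857;c,si=np.cos(a),np.sin(a)
    print('case-local mm',1000*np.array([c*d[0]+si*d[1],-si*d[0]+c*d[1]]).round(4),'tip z',1000*(s['tcp_pos'][2]-.1062),'F',s['force'].round(1),'t',s['t'])
E
python3 - <<'E'
from h import *
loc()
E
```

```text
case-local mm [  8.1 107.9] tip z 75.72219100462931 F [-0.9 -0.4 -1.9] t 13.4333
```

Call:
servo_tool(
  rows=[
    [[0,0,0,0.00108,-0.00225,0,-1],[0,0,0,0.00108,-0.00225,0,-1],[0,0,0,0.00108,-0.00225,0,-1],[0,0,0,0.00108,-0.00225,0,-1],[0,0,0,0.00108,-0.00225,0,-1],[0,0,0,0.00108,-0.00225,0,-1],[0,0,0,0.00108,-0.00225,0,-1],[0,0,0,0.00108,-0.00225,0,-1]],
  ],
)

```text
t: 14.1
tcp_pos: [0.4744, 0.2652, 0.1819]
tool_rot: [0.168, 0.986, 0.0, 0.0]
force: [0.1, 0.2, -1.0]
finger_gap: 0.296
gripper_force: 59.3
```

Call:
servo_tool(
  rows=[
    [[0,0,0,0.00108,-0.00225,0,-1],[0,0,0,0.00108,-0.00225,0,-1],[0,0,0,0.00108,-0.00225,0,-1],[0,0,0,0.00108,-0.00225,0,-1],[0,0,0,0.00108,-0.00225,0,-1],[0,0,0,0.00108,-0.00225,0,-1],[0,0,0,0.00108,-0.00225,0,-1],[0,0,0,0.00108,-0.00225,0,-1]],
  ],
)

```text
t: 14.77
tcp_pos: [0.4603, 0.2511, 0.1819]
tool_rot: [0.168, 0.986, 0.0, 0.0]
force: [0.4, -0.6, -1.3]
finger_gap: 0.297
gripper_force: 59.3
```

Call:
servo_tool(
  rows=[
    [[0,0,0,0.00108,-0.00225,0,-1],[0,0,0,0.00108,-0.00225,0,-1],[0,0,0,0.00108,-0.00225,0,-1],[0,0,0,0.00108,-0.00225,0,-1],[0,0,0,0.00108,-0.00225,0,-1],[0,0,0,0.00108,-0.00225,0,-1],[0,0,0,0.00108,-0.00225,0,-1],[0,0,0,0.00108,-0.00225,0,-1]],
  ],
)

```text
t: 15.43
tcp_pos: [0.4462, 0.2369, 0.1819]
tool_rot: [0.168, 0.986, 0.0, 0.0]
force: [0.2, -0.2, -1.3]
finger_gap: 0.293
gripper_force: 59.3
```

Call:
servo_tool(
  rows=[
    [[0,0,0,0.00108,-0.00225,0,-1],[0,0,0,0.00108,-0.00225,0,-1],[0,0,0,0.00108,-0.00225,0,-1],[0,0,0,0.00108,-0.00225,0,-1],[0,0,0,0.00108,-0.00225,0,-1],[0,0,0,0.00108,-0.00225,0,-1],[0,0,0,0.00108,-0.00225,0,-1],[0,0,0,0.00108,-0.00225,0,-1]],
  ],
)

```text
t: 16.1
tcp_pos: [0.4321, 0.2228, 0.1819]
tool_rot: [0.168, 0.986, -0.0, 0.0]
force: [0.4, -0.2, -0.7]
finger_gap: 0.294
gripper_force: 59.3
```

Call:
servo_tool(
  rows=[
    [[0,0,0,0.00108,-0.00225,0,-1],[0,0,0,0.00108,-0.00225,0,-1],[0,0,0,0.00108,-0.00225,0,-1],[0,0,0,0.0008,-0.0016,0,-1],[0,0,0,0,0,0,-1],[0,0,0,0,0,0,-1],[0,0,0,0,0,0,-1]],
  ],
)

```text
t: 16.68
tcp_pos: [0.4258, 0.2165, 0.182]
tool_rot: [0.168, 0.986, 0.0, 0.0]
force: [-0.2, -1.1, -0.8]
finger_gap: 0.297
gripper_force: 59.3
```

```bash
python3 - <<'E'
from h import *
loc()
E
```

```text
case-local mm [-80.6 107.8] tip z 75.75947424322614 F [-0.2 -1.1 -0.8] t 16.6833
```

Call:
servo_tool(
  rows=[
    [[0,0,0,0.001,-0.0021,0,-1],[0,0,0,0,0,0,-1],[0,0,0,0,0,0,-1],[0,0,0,-0.00225,-0.00108,0,-1],[0,0,0,-0.00225,-0.00108,0,-1],[0,0,0,-0.00225,-0.00108,0,-1],[0,0,0,-0.00225,-0.00108,0,-1]],
  ],
)

```text
t: 17.27
tcp_pos: [0.4315, 0.2075, 0.1819]
tool_rot: [0.168, 0.986, 0.0, 0.0]
force: [-0.8, -0.9, -0.7]
finger_gap: 0.296
gripper_force: 59.3
```

Call:
servo_tool(
  rows=[
    [[0,0,0,-0.00225,-0.00108,0,-1],[0,0,0,-0.00225,-0.00108,0,-1],[0,0,0,-0.00225,-0.00108,0,-1],[0,0,0,-0.00225,-0.00108,0,-1],[0,0,0,-0.00225,-0.00108,0,-1],[0,0,0,-0.00225,-0.00108,0,-1],[0,0,0,-0.00225,-0.00108,0,-1],[0,0,0,-0.00225,-0.00108,0,-1]],
  ],
)

```text
t: 17.93
tcp_pos: [0.4454, 0.1934, 0.1819]
tool_rot: [0.168, 0.986, -0.0, -0.0]
force: [0.5, 0.6, -0.7]
finger_gap: 0.297
gripper_force: 59.3
```

Call:
servo_tool(
  rows=[
    [[0,0,0,-0.00225,-0.00108,0,-1],[0,0,0,-0.00225,-0.00108,0,-1],[0,0,0,-0.00225,-0.00108,0,-1],[0,0,0,-0.00225,-0.00108,0,-1],[0,0,0,-0.00225,-0.00108,0,-1],[0,0,0,-0.00225,-0.00108,0,-1],[0,0,0,-0.00225,-0.00108,0,-1],[0,0,0,-0.00225,-0.00108,0,-1]],
  ],
)

```text
t: 18.6
tcp_pos: [0.4595, 0.1793, 0.1819]
tool_rot: [0.168, 0.986, -0.0, -0.0]
force: [-0.3, 0.2, -2.3]
finger_gap: 0.296
gripper_force: 59.3
```

```bash
python3 - <<'E'
from h import *
loc()
E
```

```text
case-local mm [-83.1  57.7] tip z 75.69258252099452 F [-0.3  0.2 -2.3] t 18.6
```

Call:
servo_tool(
  rows=[
    [[0,0,0,-0.00225,-0.00108,0,-1],[0,0,0,-0.00225,-0.00108,0,-1],[0,0,0,-0.00225,-0.00108,0,-1],[0,0,0,-0.00225,-0.00108,0,-1],[0,0,0,-0.00225,-0.00108,0,-1],[0,0,0,-0.00225,-0.00108,0,-1],[0,0,0,-0.00225,-0.00108,0,-1],[0,0,0,-0.00225,-0.00108,0,-1]],
  ],
)

```text
t: 19.27
tcp_pos: [0.4737, 0.1652, 0.1819]
tool_rot: [0.168, 0.986, 0.0, 0.0]
force: [0.3, 0.6, -1.2]
finger_gap: 0.297
gripper_force: 59.3
```

Call:
servo_tool(
  rows=[
    [[0,0,0,-0.00225,-0.00108,0,-1],[0,0,0,-0.00225,-0.00108,0,-1],[0,0,0,-0.00225,-0.00108,0,-1],[0,0,0,-0.00225,-0.00108,0,-1],[0,0,0,-0.00225,-0.00108,0,-1],[0,0,0,-0.00225,-0.00108,0,-1],[0,0,0,-0.00225,-0.00108,0,-1],[0,0,0,-0.00225,-0.00108,0,-1]],
  ],
)

```text
t: 19.93
tcp_pos: [0.4878, 0.1511, 0.1819]
tool_rot: [0.168, 0.986, -0.0, -0.0]
force: [1.1, -1.2, -1.5]
finger_gap: 0.298
gripper_force: 59.3
```

Call:
servo_tool(
  rows=[
    [[0,0,0,-0.00225,-0.00108,0,-1],[0,0,0,-0.00225,-0.00108,0,-1],[0,0,0,-0.00225,-0.00108,0,-1],[0,0,0,-0.00225,-0.00108,0,-1],[0,0,0,-0.00225,-0.00108,0,-1],[0,0,0,-0.00225,-0.00108,0,-1],[0,0,0,-0.00225,-0.00108,0,-1],[0,0,0,-0.00225,-0.00108,0,-1]],
  ],
)

```text
t: 20.6
tcp_pos: [0.5019, 0.137, 0.1819]
tool_rot: [0.168, 0.986, -0.0, -0.0]
force: [-0.1, 0.7, -0.7]
finger_gap: 0.299
gripper_force: 59.3
```

Call:
servo_tool(
  rows=[
    [[0,0,0,-0.00225,-0.00108,0,-1],[0,0,0,-0.00225,-0.00108,0,-1],[0,0,0,-0.00225,-0.00108,0,-1],[0,0,0,-0.00225,-0.00108,0,-1],[0,0,0,-0.00225,-0.00108,0,-1],[0,0,0,-0.00225,-0.00108,0,-1],[0,0,0,-0.00225,-0.00108,0,-1],[0,0,0,-0.00225,-0.00108,0,-1]],
  ],
)

```text
t: 21.27
tcp_pos: [0.5161, 0.1229, 0.1819]
tool_rot: [0.168, 0.986, 0.0, 0.0]
force: [-0.0, -1.2, -1.4]
finger_gap: 0.296
gripper_force: 59.3
```

Call:
servo_tool(
  rows=[
    [[0,0,0,-0.00225,-0.00108,0,-1],[0,0,0,-0.00225,-0.00108,0,-1],[0,0,0,-0.00225,-0.00108,0,-1],[0,0,0,-0.00225,-0.00108,0,-1],[0,0,0,-0.00225,-0.00108,0,-1],[0,0,0,-0.00225,-0.00108,0,-1],[0,0,0,-0.00225,-0.00108,0,-1],[0,0,0,-0.00225,-0.00108,0,-1]],
  ],
)

```text
t: 21.93
tcp_pos: [0.5302, 0.1088, 0.1819]
tool_rot: [0.168, 0.986, -0.0, 0.0]
force: [0.7, 0.1, -1.1]
finger_gap: 0.3
gripper_force: 59.3
```

Call:
servo_tool(
  rows=[
    [[0,0,0,-0.00225,-0.00108,0,-1],[0,0,0,-0.00225,-0.00108,0,-1],[0,0,0,-0.00225,-0.00108,0,-1],[0,0,0,-0.00225,-0.00108,0,-1],[0,0,0,-0.00225,-0.00108,0,-1],[0,0,0,-0.00225,-0.00108,0,-1],[0,0,0,-0.00225,-0.00108,0,-1],[0,0,0,-0.00225,-0.00108,0,-1]],
  ],
)

```text
t: 22.6
tcp_pos: [0.5443, 0.0947, 0.1819]
tool_rot: [0.168, 0.986, -0.0, -0.0]
force: [-0.5, -0.6, -0.8]
finger_gap: 0.301
gripper_force: 59.3
```

Call:
servo_tool(
  rows=[
    [[0,0,0,-0.00225,-0.00108,0,-1],[0,0,0,-0.00225,-0.00108,0,-1],[0,0,0,-0.00225,-0.00108,0,-1],[0,0,0,-0.00225,-0.00108,0,-1],[0,0,0,-0.00225,-0.00108,0,-1],[0,0,0,-0.00225,-0.00108,0,-1],[0,0,0,-0.00225,-0.00108,0,-1],[0,0,0,-0.00225,-0.00108,0,-1]],
  ],
)

```text
t: 23.27
tcp_pos: [0.5585, 0.0806, 0.1819]
tool_rot: [0.168, 0.986, 0.0, -0.0]
force: [0.2, 0.4, -0.2]
finger_gap: 0.298
gripper_force: 59.3
```

Call:
servo_tool(
  rows=[
    [[0,0,0,-0.00225,-0.00108,0,-1],[0,0,0,-0.00225,-0.00108,0,-1],[0,0,0,-0.00225,-0.00108,0,-1],[0,0,0,-0.00225,-0.00108,0,-1],[0,0,0,-0.00225,-0.00108,0,-1],[0,0,0,-0.00225,-0.00108,0,-1],[0,0,0,0,0,0,-1],[0,0,0,0,0,0,-1]],
  ],
)

```text
t: 23.93
tcp_pos: [0.569, 0.0701, 0.1819]
tool_rot: [0.168, 0.986, 0.0, -0.0]
force: [-1.2, 0.0, -1.6]
finger_gap: 0.299
gripper_force: 59.3
```

```bash
python3 - <<'E'
from h import *
loc()
E
```

```text
case-local mm [-83.  -96.9] tip z 75.6812831602207 F [-1.2  0.  -1.6] t 23.9333
```

Call:
servo_tool(
  rows=[
    [[0,0,0,-0.00225,-0.00108,0,-1],[0,0,0,-0.00225,-0.00108,0,-1],[0,0,0,-0.00225,-0.00108,0,-1],[0,0,0,-0.00225,-0.00108,0,-1],[0,0,0,-0.0009,-0.0004,0,-1],[0,0,0,0,0,0,-1],[0,0,0,0,0,0,-1],[0,0,0,0,0,0,-1]],
  ],
)

```text
t: 24.6
tcp_pos: [0.5766, 0.0625, 0.1819]
tool_rot: [0.168, 0.986, 0.0, -0.0]
force: [0.1, 0.6, -1.6]
finger_gap: 0.298
gripper_force: 59.3
```

Call:
servo_tool(
  rows=[
    [[0,0,0,-0.00108,0.00225,0,-1],[0,0,0,-0.00108,0.00225,0,-1],[0,0,0,-0.00108,0.00225,0,-1],[0,0,0,-0.00108,0.00225,0,-1],[0,0,0,-0.00108,0.00225,0,-1],[0,0,0,-0.00108,0.00225,0,-1],[0,0,0,-0.00108,0.00225,0,-1],[0,0,0,-0.00108,0.00225,0,-1]],
  ],
)

```text
t: 25.27
tcp_pos: [0.591, 0.0768, 0.1819]
tool_rot: [0.168, 0.986, 0.0, 0.0]
force: [-0.2, -0.0, -0.2]
finger_gap: 0.299
gripper_force: 59.3
```

```bash
python3 - <<'E'
from h import *
loc()
E
```

```text
case-local mm [ -62.7 -107.7] tip z 75.70336018417358 F [-0.2 -0.  -0.2] t 25.2667
```

Call:
servo_tool(
  rows=[
    [[0,0,0,-0.00108,0.00225,0,-1],[0,0,0,-0.00108,0.00225,0,-1],[0,0,0,-0.00108,0.00225,0,-1],[0,0,0,-0.00108,0.00225,0,-1],[0,0,0,-0.00108,0.00225,0,-1],[0,0,0,-0.00108,0.00225,0,-1],[0,0,0,-0.00108,0.00225,0,-1],[0,0,0,-0.00108,0.00225,0,-1]],
  ],
)

```text
t: 25.93
tcp_pos: [0.6051, 0.0909, 0.1819]
tool_rot: [0.168, 0.986, -0.0, -0.0]
force: [0.2, 0.5, -1.0]
finger_gap: 0.299
gripper_force: 59.3
```

Call:
servo_tool(
  rows=[
    [[0,0,0,-0.00108,0.00225,0,-1],[0,0,0,-0.00108,0.00225,0,-1],[0,0,0,-0.00108,0.00225,0,-1],[0,0,0,-0.00108,0.00225,0,-1],[0,0,0,-0.00108,0.00225,0,-1],[0,0,0,-0.00108,0.00225,0,-1],[0,0,0,-0.00108,0.00225,0,-1],[0,0,0,-0.00108,0.00225,0,-1]],
  ],
)

```text
t: 26.6
tcp_pos: [0.6192, 0.1051, 0.1819]
tool_rot: [0.168, 0.986, 0.0, -0.0]
force: [-0.0, 0.0, -1.2]
finger_gap: 0.298
gripper_force: 59.3
```

Call:
servo_tool(
  rows=[
    [[0,0,0,-0.00108,0.00225,0,-1],[0,0,0,-0.00108,0.00225,0,-1],[0,0,0,-0.00108,0.00225,0,-1],[0,0,0,-0.00108,0.00225,0,-1],[0,0,0,-0.00108,0.00225,0,-1],[0,0,0,-0.00108,0.00225,0,-1],[0,0,0,-0.00108,0.00225,0,-1],[0,0,0,-0.00108,0.00225,0,-1]],
  ],
)

```text
t: 27.27
tcp_pos: [0.6333, 0.1192, 0.1819]
tool_rot: [0.168, 0.986, -0.0, -0.0]
force: [0.7, -0.5, -2.2]
finger_gap: 0.295
gripper_force: 59.3
```

Call:
servo_tool(
  rows=[
    [[0,0,0,-0.00108,0.00225,0,-1],[0,0,0,-0.00108,0.00225,0,-1],[0,0,0,-0.00108,0.00225,0,-1],[0,0,0,-0.00108,0.00225,0,-1],[0,0,0,-0.00108,0.00225,0,-1],[0,0,0,-0.00108,0.00225,0,-1],[0,0,0,-0.00108,0.00225,0,-1],[0,0,0,-0.00108,0.00225,0,-1]],
  ],
)

```text
t: 27.93
tcp_pos: [0.6474, 0.1333, 0.1819]
tool_rot: [0.168, 0.986, 0.0, -0.0]
force: [0.0, -0.6, -1.3]
finger_gap: 0.296
gripper_force: 59.3
```

Call:
servo_tool(
  rows=[
    [[0,0,0,-0.00108,0.00225,0,-1],[0,0,0,-0.00108,0.00225,0,-1],[0,0,0,-0.00108,0.00225,0,-1],[0,0,0,-0.00108,0.00225,0,-1],[0,0,0,-0.00108,0.00225,0,-1],[0,0,0,-0.00108,0.00225,0,-1],[0,0,0,-0.00108,0.00225,0,-1],[0,0,0,-0.00108,0.00225,0,-1]],
  ],
)

```text
t: 28.6
tcp_pos: [0.6615, 0.1475, 0.1819]
tool_rot: [0.168, 0.986, -0.0, -0.0]
force: [0.4, -0.5, -0.8]
finger_gap: 0.301
gripper_force: 59.3
```

Call:
servo_tool(
  rows=[
    [[0,0,0,-0.00108,0.00225,0,-1],[0,0,0,-0.00108,0.00225,0,-1],[0,0,0,-0.00108,0.00225,0,-1],[0,0,0,-0.00108,0.00225,0,-1],[0,0,0,-0.00108,0.00225,0,-1],[0,0,0,-0.00108,0.00225,0,-1],[0,0,0,-0.00108,0.00225,0,-1],[0,0,0,-0.00108,0.00225,0,-1]],
  ],
)

```text
t: 29.27
tcp_pos: [0.6756, 0.1616, 0.1819]
tool_rot: [0.168, 0.986, -0.0, 0.0]
force: [0.1, 0.0, -1.1]
finger_gap: 0.3
gripper_force: 59.3
```

Call:
servo_tool(
  rows=[
    [[0,0,0,-0.00108,0.00225,0,-1],[0,0,0,-0.00108,0.00225,0,-1],[0,0,0,-0.00108,0.00225,0,-1],[0,0,0,0,0,0,-1],[0,0,0,0,0,0,-1],[0,0,0,0,0,0,-1]],
  ],
)

```text
t: 29.77
tcp_pos: [0.6806, 0.1667, 0.1818]
tool_rot: [0.168, 0.986, -0.0, -0.0]
force: [-0.3, -0.3, -1.1]
finger_gap: 0.296
gripper_force: 59.3
```

```bash
python3 - <<'E'
from h import *
loc(); go((.6585,-.1265,.24))
E
```

```text
case-local mm [  64.2 -107.6] tip z 75.64520711638657 F [-0.3 -0.3 -1.1] t 29.7667
shift [-0.076  -0.284  -0.0581] yaw now 70.7 turn z None
```

Call:
servo_tool(
  rows=[
    [[0,0,0,-0.001,0.0022,0,-1],[0,0,0,0,0,0,-1],[0,0,0,0,0,0,-1],[0,0,0,0,0,-0.006,-1],[0,0,0,0,0,-0.015,-1],[0,0,0,0,0,-0.02,-1],[0,0,0,0,0,-0.017,-1],[0,0,0,0,0,0,-1]],
  ],
)

```text
t: 30.43
tcp_pos: [0.6849, 0.1687, 0.2449]
tool_rot: [0.168, 0.986, 0.001, 0.004]
force: [1.4, -0.5, -0.2]
finger_gap: 0.297
gripper_force: 59.4
```

Call:
servo_tool(
  rows=[
    [[0,0,0,-0.005,-0.018,0,-1],[0,0,0,-0.01,-0.036,0,-1],[0,0,0,-0.01,-0.036,0,-1],[0,0,0,-0.01,-0.036,0,-1],[0,0,0,-0.01,-0.036,0,-1],[0,0,0,-0.01,-0.036,0,-1],[0,0,0,-0.01,-0.036,0,-1],[0,0,0,-0.01,-0.036,0,-1]],
  ],
)

```text
t: 31.1
tcp_pos: [0.6631, -0.1128, 0.2392]
tool_rot: [0.168, 0.986, 0.0, -0.001]
force: [-0.2, 0.5, -1.1]
finger_gap: 0.297
gripper_force: 59.4
```

Call:
servo_tool(
  rows=[
    [[0,0,0,0,-0.016,0,-1],[0,0,0,0,0,0,-1],[0,0,0,0,0,0,-1],[0,0,0,0,0,0,-1]],
  ],
)

```text
t: 31.43
tcp_pos: [0.6583, -0.1251, 0.2394]
tool_rot: [0.167, 0.986, 0.001, -0.001]
force: [0.6, -0.4, -0.6]
finger_gap: 0.291
gripper_force: 59.4
```

```bash
python3 - <<'E'
from h import *
s=manip.sense();print(s['tcp_pos']); go((.658,-.126,.121)); c,im=snap('wH')
# hole position from stand fit: hole top corners, refit the stand edges in this view
t=cv2.resize(im[120:260,180:340],None,fx=4,fy=4,interpolation=cv2.INTER_CUBIC);cv2.imwrite('pics/wHc.png',t)
E
```

```text
[ 0.65831317 -0.12509885  0.23944759]
shift [-0.0002 -0.0011  0.1184] yaw now 70.72 turn z None
```

View pics/wHc.png

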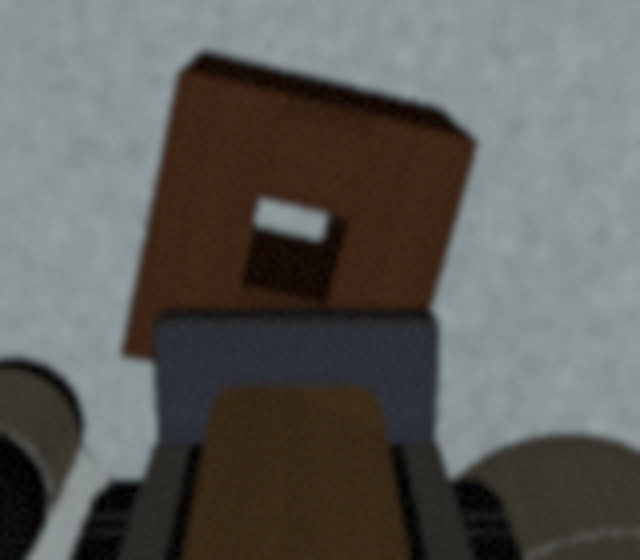

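```bash
python3 - <<'E'
from h import *
H=load('wH')
Q=[at(H,np.array(u)/4+(180,120),.075) for u in((258,197),(346,217),(328,303),(242,285))]
print(np.mean(Q,0),[np.linalg.norm(Q[i]-Q[i-1]).round(4) for i in range(4)])
E
```

```text
[ 0.65896293 -0.12514993  0.075     ] [np.float64(0.0244), np.float64(0.0237), np.float64(0.0241), np.float64(0.0236)]
```

Call:
servo_tool(
  rows=[
    [[0,0,0,0,0,0.02,-1],[0,0,0,0,0,0.015,-1],[0,0,0,0,0,0.01,-1],[0,0,0,0,0,0.01,-1],[0,0,0,0,0,0,-1],[0,0,0,0,0,0,-1]],
  ],
)

```text
t: 31.98
tcp_pos: [0.6586, -0.1255, 0.1845]
tool_rot: [0.167, 0.986, 0.0, -0.0]
force: [-0.1, -0.5, -0.9]
finger_gap: 0.3
gripper_force: 59.4
```

Call:
servo_tool(
  rows=[
    [[0,0,0,0,0,0.006,-1],[0,0,0,0,0,0.01,-1],[0,0,0,0,0,0.012,-1],[0,0,0,0,0,0.012,-1],[0,0,0,0,0,0.01,-1],[0,0,0,0,0,0.008,-1],[0,0,0,0,0,0.003,-1],[0,0,0,0,0,0,-1]],
  ],
)

```text
t: 32.65
tcp_pos: [0.6579, -0.1261, 0.1223]
tool_rot: [0.168, 0.986, 0.0, -0.001]
force: [-0.5, 0.6, -0.8]
finger_gap: 0.294
gripper_force: 59.4
```

Call:
servo_tool(
  rows=[
    [[0,0,0,0,0,0.002,-1],[0,0,0,0,0,0.0015,-1],[0,0,0,0,0,0,-1],[0,0,0,0,0,0,-1]],
  ],
)

```text
t: 32.98
tcp_pos: [0.6589, -0.1263, 0.1208]
tool_rot: [0.168, 0.986, -0.0, 0.0]
force: [-0.8, 0.4, -1.9]
finger_gap: 0.297
gripper_force: 59.3
```

Call:
servo_tool(
  rows=[
    [[0,0,0,0,0,0.0012,-1],[0,0,0,0,0,0,-1],[0,0,0,0,0,0,1],[0,0,0,0,0,0,1],[0,0,0,0,0,0,1],[0,0,0,0,0,0,1],[0,0,0,0,0,0,1],[0,0,0,0,0,0,1]],
  ],
)

```text
t: 33.65
tcp_pos: [0.6587, -0.1263, 0.1193]
tool_rot: [0.168, 0.986, -0.0, 0.0]
force: [-0.3, 0.0, -0.3]
finger_gap: 1.001
gripper_force: 0.0
```

Call:
servo_tool(
  rows=[
    [[0,0,0,0,0,-0.01,1],[0,0,0,0,0,-0.03,1],[0,0,0,0,0,-0.03,1],[0,0,0,0,0,-0.03,1],[0,0,0,0,0,0,1],[0,0,0,0,0,0,1],[0,0,0,0,0,0,1]],
  ],
)

```text
t: 34.23
tcp_pos: [0.6582, -0.1261, 0.2195]
tool_rot: [0.168, 0.986, 0.0, -0.0]
force: [0.0, -0.4, -0.9]
finger_gap: 1.004
gripper_force: 0.0
```

```bash
python3 - <<'E'
from h import *
s=manip.sense();print(s['t'],s['tcp_pos'],s['q'].round(2)); c,im=snap('wI')
cv2.imwrite('pics/wIs.png',np.hstack([cv2.resize(im[0:300,0:400],None,fx=1,fy=1),cv2.resize(manip.snapshot('side')[130:280,270:420],(300,300))]))
go(W(-.138,0,.21))
E
```

```text
34.2333 [ 0.65823373 -0.12608142  0.21946525] [-0.36  0.62  1.34 -0.    1.18 -1.59]
shift [0.2586 0.1481 0.0087] yaw now 70.7 turn z None
```

View pics/wIs.png

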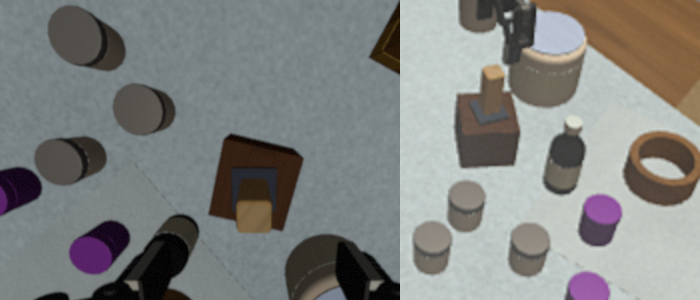

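Call:
servo_tool(
  rows=[
    [[0,0,0,0.0324,0.0183,0,-1],[0,0,0,0.0324,0.0183,0,-1],[0,0,0,0.0324,0.0183,0,-1],[0,0,0,0.0324,0.0183,0,-1],[0,0,0,0.0324,0.0183,0,-1],[0,0,0,0.0324,0.0183,0,-1],[0,0,0,0.0324,0.0183,0,-1],[0,0,0,0.0324,0.0183,0,-1]],
  ],
)

```text
t: 35.0
tcp_pos: [0.4601, 0.0986, 0.2181]
tool_rot: [0.168, 0.986, -0.0, -0.001]
force: [0.8, 0.8, 0.3]
finger_gap: 0.002
gripper_force: 0.0
```

Call:
servo_tool(
  rows=[
    [[0,0,-7.14,0,0,0,-1],[0,0,-7.14,0,0,0,-1],[0,0,-7.14,0,0,0,-1],[0,0,-7.14,0,0,0,-1],[0,0,-7.14,0,0,0,-1],[0,0,-7.14,0,0,0,-1],[0,0,-7.14,0,0,0,-1],[0,0,-7.14,0,0,0,-1]],
  ],
)

```text
t: 35.67
tcp_pos: [0.4615, 0.0976, 0.2181]
tool_rot: [-0.327, 0.945, 0.001, -0.001]
force: [-0.1, -0.2, 0.7]
finger_gap: -0.001
gripper_force: 0.0
```

Call:
servo_tool(
  rows=[
    [[0,0,-7.14,0,0,0,-1],[0,0,0,0,0,0,-1],[0,0,0,0,0,0,-1],[0,0,0,0,0,0,-1]],
  ],
)

```text
t: 36.0
tcp_pos: [0.462, 0.0976, 0.2186]
tool_rot: [-0.381, 0.924, 0.0, -0.001]
force: [-0.4, -0.7, 0.3]
finger_gap: 0.001
gripper_force: 0.0
```

```bash
python3 - <<'E'
from h import *
s=manip.sense();print(s['t'],s['tcp_pos'],s['q'].round(2),s['finger_gap']); c,im=snap('wJ')
go(W(-.140,0,.07),135)
# catch pad check: colour segmentation of brass
m=cv2.inRange(cv2.cvtColor(im,cv2.COLOR_BGR2HSV),(15,130,90),(30,255,255));n,l,st,ce=cv2.connectedComponentsWithStats(m)
for i in np.argsort(-st[1:,4])[:3]+1: print(st[i],ce[i],at(c,ce[i],.038))
print('pad proj',[proj(c,W(x,y,.038)).round(0) for x,y in((-.15,.023),(-.15,-.023),(-.11,-.023),(-.11,.023),(-.13,0))],W(-.13,0))
E
```

```text
36.0 [0.4619746  0.09758359 0.2186277 ] [-0.03  0.37  1.84 -0.    0.93 -2.38] 0.0007889356101762574
shift [0.0003 0.0009 0.1488] yaw now 134.84 turn z -0.15771198859408742
[ 238  172   34   40 1298] [254.80508475 191.0238829 ] [0.47127794 0.10852443 0.038     ]
[  0 361   6   7  28] [  2.25       363.89285714] [0.89386787 0.03585937 0.038     ]
[141 283   1   2   2] [141.  283.5] [0.65733849 0.09226414 0.038     ]
pad proj [array([275., 169.]), array([234., 170.]), array([235., 204.]), array([275., 204.]), array([255., 187.])] [0.46810387 0.10504838 0.        ]
```

Call:
servo_tool(
  rows=[
    [[0,0,0,0,0.0009,0.03,-1],[0,0,0,0,0,0.03,-1],[0,0,0,0,0,0.03,-1],[0,0,0,0,0,0.03,-1],[0,0,0,0,0,0.02,-1],[0,0,0,0,0,0.0136,-1],[0,0,0,0,0,0,-1],[0,0,0,0,0,0,-1]],
  ],
)

```text
t: 36.72
tcp_pos: [0.4614, 0.0982, 0.065]
tool_rot: [-0.382, 0.924, 0.0, -0.001]
force: [0.6, 0.1, -0.2]
finger_gap: -0.0
gripper_force: 0.0
```

Call:
servo_tool(
  rows=[
    [[0,0,0,0,0,0.003,-1],[0,0,0,0,0,0.003,-1],[0,0,0,0,0,0.003,-1],[0,0,0,0,0,0.002,-1],[0,0,0,0,0,0,-1]],
  ],
)

```text
t: 37.13
tcp_pos: [0.4623, 0.098, 0.0549]
tool_rot: [-0.382, 0.924, -0.0, 0.001]
force: [0.4, -1.5, 2.2]
finger_gap: -0.001
gripper_force: 1.1
```

Call:
servo_tool(
  rows=[
    [[0,0,0,0,0,0.003,-1],[0,0,0,0,0,0.003,-1],[0,0,0,0,0,0.003,-1],[0,0,0,0,0,0.0025,-1],[0,0,0,0,0,0,-1],[0,0,0,0,0,0,-1],[0,0,0,0,0,0,-1],[0,0,0,0,0,0,-1]],
  ],
)

```text
t: 37.8
tcp_pos: [0.4622, 0.0981, 0.0437]
tool_rot: [-0.382, 0.924, -0.0, 0.001]
force: [-0.7, -2.5, 9.1]
finger_gap: -0.003
gripper_force: 5.0
```

Call:
servo_tool(
  rows=[
    [[0,0,0,0,0,0,-1],[0,0,0,0,0,0,-1],[0,0,0,0,0,0,-1],[0,0,0,0,0,0,-1]],
  ],
)

```text
t: 38.13
tcp_pos: [0.4622, 0.098, 0.0437]
tool_rot: [-0.382, 0.924, -0.0, 0.001]
force: [-1.2, -2.8, 9.8]
finger_gap: -0.0
gripper_force: 5.0
```

```bash
python3 - <<'E'
from h import *
s=manip.sense();print(s['t'],s['tcp_pos'],s['force'])
o=cv2.imread('pics/side0.png');n=manip.snapshot('side');cv2.imwrite('pics/s3.png',n)
d=cv2.absdiff(o,n).max(2)>40;print('changed px over lid area',d[115:165,195:262].mean(),'above',d[60:112,195:262].mean())
E
```

```text
38.1333 [0.46216055 0.09804974 0.04368109] [-1.19981158 -2.82701736  9.79131697]
changed px over lid area 0.7417910447761195 above 0.6969001148105626
```

Call:
servo_tool(
  rows=[
    [[0,0,0,0,0,-0.01,-1],[0,0,0,0.005,0,-0.008,-1],[0,0,0,0.02,0,0,-1],[0,0,0,0.02,0,0,-1],[0,0,0,0,0,0,-1],[0,0,0,0,0,0,-1],[0,0,0,0,0,0,-1],[0,0,0,0,0,0,-1]],
  ],
)

```text
t: 38.85
tcp_pos: [0.4309, 0.0667, 0.0612]
tool_rot: [-0.383, 0.924, -0.0, 0.001]
force: [0.0, 0.0, -0.2]
finger_gap: -0.001
gripper_force: 0.0
```

Call:
servo_tool(
  rows=[
    [[0,0,0,0,0,0,-1],[0,0,0,0,0,0,-1],[0,0,0,0,0,0,-1],[0,0,0,0,0,0,-1],[0,0,0,0,0,0,-1],[0,0,0,0,0,0,-1],[0,0,0,0,0,0,-1],[0,0,0,0,0,0,-1]],
  ],
)

```text
t: 39.52
tcp_pos: [0.4299, 0.0664, 0.0611]
tool_rot: [-0.382, 0.924, 0.0, -0.0]
force: [0.7, 0.3, 0.2]
finger_gap: -0.0
gripper_force: 0.0
```

Call:
servo_tool(
  rows=[
    [[0,0,0,0,0,0,-1],[0,0,0,0,0,0,-1],[0,0,0,0,0,0,-1],[0,0,0,0,0,0,-1],[0,0,0,0,0,0,-1],[0,0,0,0,0,0,-1],[0,0,0,0,0,0,-1],[0,0,0,0,0,0,-1]],
  ],
)

```text
t: 40.18
tcp_pos: [0.4299, 0.0664, 0.0611]
tool_rot: [-0.382, 0.924, 0.0, -0.0]
force: [0.7, -0.1, 0.0]
finger_gap: 0.001
gripper_force: 0.0
```

```bash
python3 - <<'E'
from h import *
s=manip.sense();print(s['t'],s['tcp_pos'],s['q'].round(2))
n=manip.snapshot('side');ct,t=snap('topK','top')
cv2.imwrite('pics/K.png',np.hstack([n[60:360,150:450],t[60:360,90:400]]))
# tubs: grey caps in top view
C,D,E=load('wC'),load('wD'),load('wE')
for p in((.4735,-.234),(.551,-.2085),(.570,-.309)): go((*p,.04))
E
```

```text
40.1833 [0.42989106 0.06641585 0.06110244] [-0.1   0.65  2.05 -0.    0.44 -2.46]
shift [ 0.1814 -0.2434  0.0211] yaw now 134.96 turn z None
shift [ 0.1086 -0.2801  0.0211] yaw now 134.96 turn z None
shift [ 0.1662 -0.3646  0.0211] yaw now 134.96 turn z None
```

View pics/K.png

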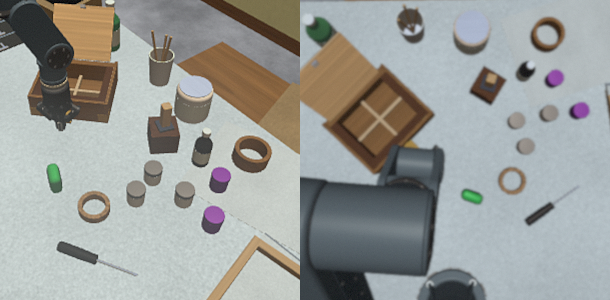

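Call:
servo_tool(
  rows=[
    [[0,0,7,0,0,-0.03,1],[0,0,7,0,0,-0.03,1],[0,0,7,0,0,-0.03,1],[0,0,7,0,0,-0.03,1],[0,0,7,0,0,0,1],[0,0,0,0,0,0,1],[0,0,0,0,0,0,1]],
  ],
)

```text
t: 40.87
tcp_pos: [0.4295, 0.0665, 0.1812]
tool_rot: [-0.088, 0.996, -0.0, 0.0]
force: [-0.1, -0.9, -0.1]
finger_gap: 0.974
gripper_force: 0.0
```

```bash
python3 - <<'E'
from h import *
go((.551,-.2085,.18),100)
E
```

```text
shift [-0.0711 -0.2921  0.0012] yaw now 100.14 turn z 0.14460332559886524
```

Call:
servo_tool(
  rows=[
    [[0,0,0,-0.0089,-0.0365,0,1],[0,0,0,-0.0089,-0.0365,0,1],[0,0,0,-0.0089,-0.0365,0,1],[0,0,0,-0.0089,-0.0365,0,1],[0,0,0,-0.0089,-0.0365,0,1],[0,0,0,-0.0089,-0.0365,0,1],[0,0,0,-0.0089,-0.0365,0,1],[0,0,0,-0.0089,-0.0365,0,1]],
  ],
)

```text
t: 41.53
tcp_pos: [0.5499, -0.2102, 0.179]
tool_rot: [-0.088, 0.996, 0.001, -0.002]
force: [1.5, 0.5, -1.0]
finger_gap: 0.999
gripper_force: 0.0
```

Call:
servo_tool(
  rows=[
    [[0,0,0,0,0,0,1],[0,0,0,0,0,0,1],[0,0,0,0,0,0,1]],
  ],
)

```text
t: 41.78
tcp_pos: [0.5491, -0.208, 0.1792]
tool_rot: [-0.087, 0.996, 0.002, -0.002]
force: [0.5, 0.6, -0.5]
finger_gap: 1.0
gripper_force: 0.0
```

```bash
cat >> h.py <<'E'
def caps(c,im,zc=.056):
    """template-fit: best circle r=25 mm at z=zc by edge contrast around candidate world points"""
    g=cv2.GaussianBlur(cv2.cvtColor(im,cv2.COLOR_BGR2GRAY).astype(np.float32),(0,0),1)
    th=np.linspace(0,2*np.pi,48,endpoint=False);ring=np.c_[np.cos(th),np.sin(th),0*th]
    def score(p):
        v=[]
        for r in(.0225,.0275):
            uv=np.array([proj(c,np.array([p[0],p[1],zc])+r*q) for q in ring],np.float32)
            v.append(cv2.remap(g,uv[None,:,0],uv[None,:,1],cv2.INTER_LINEAR)[0])
        return np.abs(v[0]-v[1]).mean()+.5*np.abs((v[0]-v[1]).mean()) - v[0].std()
    return score
def find(p,rng=.03,cam='wrist',name=None):
    c=manip.camera_info(cam);im=manip.snapshot(cam);s=caps(c,im)
    if name: cv2.imwrite(f'pics/{name}.png',im)
    best=p
    for st,rg in((.004,rng),(.001,.004)):
        gx=np.arange(-rg,rg+1e-6,st);best=max(((s((best[0]+a,best[1]+b)),best[0]+a,best[1]+b) for a in gx for b in gx))[1:]
    print('cap',np.round(best,4),'score',round(s(best),2));return best
E
python3 - <<'E'
from h import *
for p in((.551,-.2085),(.4735,-.234),(.570,-.309)):find(p)
b=find((.551,-.2085),.03,'wrist','wL');go((*b,.043),100)
E
```

```text
cap [ 0.551  -0.2105] score 31.95
cap [ 0.4725 -0.235 ] score 45.32
cap [ 0.57  -0.311] score 45.92
cap [ 0.546  -0.2105] score 25.07
shift [ 0.0041 -0.0027  0.1377] yaw now 100.08 turn z 0.08223476838169574
```

Call:
servo_tool(
  rows=[
    [[0,0,0,-0.0006,-0.0016,0.03,1],[0,0,0,0,0,0.03,1],[0,0,0,0,0,0.03,1],[0,0,0,0,0,0.025,1],[0,0,0,0,0,0.015,1],[0,0,0,0,0,0.006,1],[0,0,0,0,0,0,1],[0,0,0,0,0,0,1]],
  ],
)

```text
t: 42.65
tcp_pos: [0.5518, -0.21, 0.0456]
tool_rot: [-0.087, 0.996, -0.0, 0.0]
force: [-0.2, 0.0, 0.4]
finger_gap: 1.0
gripper_force: 0.0
```

Call:
servo_tool(
  rows=[
    [[0,0,0,0,0,0,-1],[0,0,0,0,0,0,-1],[0,0,0,0,0,0,-1],[0,0,0,0,0,0,-1],[0,0,0,0,0,0,-1],[0,0,0,0,0,0,-1],[0,0,0,0,0,0,-1]],
  ],
  squeeze=40,
)

```text
t: 43.23
tcp_pos: [0.5522, -0.2107, 0.0466]
tool_rot: [-0.087, 0.996, -0.001, 0.001]
force: [0.0, 0.9, 6.1]
finger_gap: 0.571
gripper_force: 41.7
```

Call:
servo_tool(
  rows=[
    [[0,0,0,0,0,-0.01,-1],[0,0,0,0,0,-0.03,-1],[0,0,0,0,0,-0.03,-1],[0,0,0,0,0,-0.03,-1],[0,0,0,0,0,-0.03,-1],[0,0,0,0,0,0,-1],[0,0,0,0,0,0,-1]],
  ],
)

```text
t: 43.82
tcp_pos: [0.5522, -0.2109, 0.1774]
tool_rot: [-0.087, 0.996, -0.001, 0.002]
force: [0.6, 0.8, -2.9]
finger_gap: 0.57
gripper_force: 42.2
```

```bash
python3 - <<'E'
from h import *
s=manip.sense();print(s['q'].round(2));go(W(.045,-.042,.19),135)
E
```

```text
[-0.55  0.57  1.59 -0.    0.97 -2.3 ]
shift [-0.1393  0.3918 -0.0133] yaw now 99.96 turn z -35.0367199416052
```

Call:
servo_tool(
  rows=[
    [[0,0,0,-0.0127,0.0356,-0.002,-1],[0,0,0,-0.0127,0.0356,-0.002,-1],[0,0,0,-0.0127,0.0356,-0.002,-1],[0,0,0,-0.0127,0.0356,-0.002,-1],[0,0,0,-0.0127,0.0356,-0.002,-1],[0,0,0,-0.0127,0.0356,-0.002,-1],[0,0,0,-0.0127,0.0356,-0.001,-1],[0,0,0,-0.0127,0.0356,0,-1]],
  ],
)

```text
t: 44.48
tcp_pos: [0.6008, 0.0896, 0.1862]
tool_rot: [-0.087, 0.996, 0.0, -0.002]
force: [1.3, -0.7, -2.2]
finger_gap: 0.572
gripper_force: 42.4
```

Call:
servo_tool(
  rows=[
    [[0,0,0,-0.0127,0.0356,0,-1],[0,0,0,-0.0127,0.0356,0,-1],[0,0,0,-0.0127,0.0356,0,-1],[0,0,-7,0,0,0,-1],[0,0,-7,0,0,0,-1],[0,0,-7,0,0,0,-1],[0,0,-7,0,0,0,-1],[0,0,-7,0,0,0,-1]],
  ],
)

```text
t: 45.15
tcp_pos: [0.6195, 0.1995, 0.1854]
tool_rot: [-0.385, 0.923, 0.001, -0.003]
force: [-0.7, 0.1, -1.1]
finger_gap: 0.573
gripper_force: 42.4
```

Call:
servo_tool(
  rows=[
    [[0,0,0,0,0,0,-1],[0,0,0,0,0,0,-1],[0,0,0,0,0,0,-1]],
  ],
)

```text
t: 45.4
tcp_pos: [0.6205, 0.1993, 0.1868]
tool_rot: [-0.381, 0.925, 0.0, -0.001]
force: [-0.5, 0.6, -1.5]
finger_gap: 0.567
gripper_force: 42.4
```

```bash
python3 - <<'E'
from h import *
s=manip.sense();print(s['tcp_pos'],s['q'].round(2),s['finger_gap']);go(W(.045,-.042,.058),135)
E
```

```text
[0.62046869 0.19930321 0.18683208] [ 0.14  0.64  1.42 -0.    1.09 -2.21] 0.5674852320984762
shift [-0.0009 -0.0011  0.1288] yaw now 134.81 turn z -0.1926412259542758
```

Call:
servo_tool(
  rows=[
    [[0,0,-0.2,-0.0009,-0.0011,0.03,-1],[0,0,0,0,0,0.03,-1],[0,0,0,0,0,0.025,-1],[0,0,0,0,0,0.02,-1],[0,0,0,0,0,0.015,-1],[0,0,0,0,0,0.008,-1],[0,0,0,0,0,0,-1],[0,0,0,0,0,0,-1]],
  ],
)

```text
t: 46.07
tcp_pos: [0.6227, 0.1993, 0.06]
tool_rot: [-0.384, 0.924, 0.0, -0.0]
force: [-0.6, 1.0, -2.1]
finger_gap: 0.573
gripper_force: 42.5
```

Call:
servo_tool(
  rows=[
    [[0,0,0,0,0,0.0015,-1],[0,0,0,0,0,0.0015,-1],[0,0,0,0,0,0.001,-1],[0,0,0,0,0,0,-1],[0,0,0,0,0,0,-1]],
  ],
)

```text
t: 46.48
tcp_pos: [0.6229, 0.1994, 0.0566]
tool_rot: [-0.384, 0.923, -0.0, 0.0]
force: [-0.2, 0.3, -1.3]
finger_gap: 0.571
gripper_force: 42.5
```

Call:
servo_tool(
  rows=[
    [[0,0,0,0,0,0.001,-1],[0,0,0,0,0,0.001,-1],[0,0,0,0,0,0,-1],[0,0,0,0,0,0,-1]],
  ],
)

```text
t: 46.82
tcp_pos: [0.6229, 0.1994, 0.0547]
tool_rot: [-0.384, 0.923, -0.0, 0.0]
force: [-1.3, 0.1, 4.2]
finger_gap: 0.569
gripper_force: 42.7
```

Call:
servo_tool(
  rows=[
    [[0,0,0,0,0,0.001,-1],[0,0,0,0,0,0,-1],[0,0,0,0,0,0,-1]],
  ],
)

```text
t: 47.07
tcp_pos: [0.6229, 0.1994, 0.0547]
tool_rot: [-0.384, 0.923, -0.0, 0.0]
force: [-2.8, -0.7, 7.2]
finger_gap: 0.575
gripper_force: 43.5
```

Call:
servo_tool(
  rows=[
    [[0,0,0,0,0,0,0.38],[0,0,0,0,0,0,0.38],[0,0,0,0,0,0,0.38],[0,0,0,0,0,0,0.38],[0,0,0,0,0,-0.005,0.38],[0,0,0,0,0,-0.01,0.38]],
  ],
)

```text
t: 47.57
tcp_pos: [0.6216, 0.1992, 0.0671]
tool_rot: [-0.384, 0.923, 0.0, -0.002]
force: [0.2, 0.2, -0.3]
finger_gap: 0.694
gripper_force: 0.0
```

Call:
servo_tool(
  rows=[
    [[0,0,0,0,0,-0.03,0.38],[0,0,0,0,0,-0.03,0.38],[0,0,0,0,0,-0.03,0.38],[0,0,7,0,0,-0.03,1],[0,0,7,0,0,0,1],[0,0,7,0,0,0,1],[0,0,7,0,0,0,1],[0,0,7,0,0,0,1]],
  ],
)

```text
t: 48.23
tcp_pos: [0.6229, 0.1994, 0.1896]
tool_rot: [-0.086, 0.996, 0.0, 0.001]
force: [0.3, 0.8, -0.3]
finger_gap: 0.999
gripper_force: 0.0
```

Call:
servo_tool(
  rows=[
    [[0,0,0,0,0,0,1],[0,0,0,0,0,0,1]],
  ],
)

```text
t: 48.4
tcp_pos: [0.6228, 0.1994, 0.1889]
tool_rot: [-0.09, 0.996, 0.0, 0.0]
force: [-0.2, -0.4, -0.3]
finger_gap: 1.002
gripper_force: 0.0
```

```bash
python3 - <<'E'
from h import *
s=manip.sense();print(s['tcp_pos']);go((.565,-.22,.19),100)
for p in((.4725,-.235),(.570,-.311)):find(p,.04,'top')
E
```

```text
[0.62279364 0.19938737 0.18887568]
shift [ 0.1321 -0.4022 -0.0012] yaw now 100.34 turn z 0.33857965954184976
cap [ 0.4715 -0.229 ] score 23.26
cap [ 0.566 -0.301] score 26.41
```

Call:
servo_tool(
  rows=[
    [[0,0,0.3,0.012,-0.0366,0,1],[0,0,0,0.012,-0.0366,0,1],[0,0,0,0.012,-0.0366,0,1],[0,0,0,0.012,-0.0366,0,1],[0,0,0,0.012,-0.0366,0,1],[0,0,0,0.012,-0.0366,0,1],[0,0,0,0.012,-0.0366,0,1],[0,0,0,0.012,-0.0366,0,1]],
  ],
)

```text
t: 49.17
tcp_pos: [0.578, -0.1073, 0.1883]
tool_rot: [-0.087, 0.996, -0.0, 0.0]
force: [1.0, 1.2, -0.4]
finger_gap: 0.999
gripper_force: 0.0
```

Call:
servo_tool(
  rows=[
    [[0,0,0,0.012,-0.0366,0,1],[0,0,0,0.012,-0.0366,0,1],[0,0,0,0.012,-0.0366,0,1],[0,0,0,0,0,0,1],[0,0,0,0,0,0,1],[0,0,0,0,0,0,1]],
  ],
)

```text
t: 49.67
tcp_pos: [0.5615, -0.2196, 0.1879]
tool_rot: [-0.086, 0.996, 0.001, -0.0]
force: [-0.4, -0.7, -0.9]
finger_gap: 1.002
gripper_force: 0.0
```

```bash
python3 - <<'E'
from h import *
b=find((.4725,-.235),.04);b2=find((.570,-.309),.04,'wrist','wM')
go((*b,.043),100);go((*b2,.043),100)
E
```

```text
cap [ 0.4735 -0.236 ] score 47.51
cap [ 0.571 -0.311] score 43.96
shift [ 0.0899 -0.0023  0.145 ] yaw now 99.98 turn z -0.015436390986678816
shift [ 0.0069 -0.093   0.1449] yaw now 99.98 turn z -0.015436390986678816
```

Call:
servo_tool(
  rows=[
    [[0,0,0,0.0023,-0.031,0,1],[0,0,0,0.0023,-0.031,0,1],[0,0,0,0.0023,-0.031,0,1],[0,0,0,0,0,0.03,1],[0,0,0,0,0,0.03,1],[0,0,0,0,0,0.03,1],[0,0,0,0,0,0,1],[0,0,0,0,0,0,1]],
  ],
)

```text
t: 50.43
tcp_pos: [0.5704, -0.3103, 0.0966]
tool_rot: [-0.087, 0.996, 0.002, -0.002]
force: [0.1, -0.5, 1.2]
finger_gap: 1.0
gripper_force: 0.0
```

```bash
python3 - <<'E'
from h import *
s=manip.sense();print(s['tcp_pos']);go((.571,-.311,.044),100)
E
```

```text
[ 0.57037004 -0.31027037  0.09660099]
shift [-0.0007 -0.001   0.0526] yaw now 100.0 turn z 0.0004571020930228542
```

Call:
servo_tool(
  rows=[
    [[0,0,0,0,0,0.025,1],[0,0,0,0,0,0.02,1],[0,0,0,0,0,0.01,1],[0,0,0,0,0,0,1],[0,0,0,0,0,0,1]],
  ],
)

```text
t: 50.85
tcp_pos: [0.5718, -0.3127, 0.0444]
tool_rot: [-0.086, 0.996, -0.001, 0.001]
force: [0.1, 0.6, -0.9]
finger_gap: 0.998
gripper_force: 0.0
```

Call:
servo_tool(
  rows=[
    [[0,0,0,0,0,0,-1],[0,0,0,0,0,0,-1],[0,0,0,0,0,0,-1],[0,0,0,0,0,0,-1],[0,0,0,0,0,0,-1],[0,0,0,0,0,0,-1],[0,0,0,0,0,0,-1]],
  ],
)

```text
t: 51.43
tcp_pos: [0.5717, -0.3132, 0.0448]
tool_rot: [-0.086, 0.996, -0.001, 0.001]
force: [0.0, 0.6, 6.4]
finger_gap: 0.573
gripper_force: 41.9
```

Call:
servo_tool(
  rows=[
    [[0,0,0,0,0,-0.01,-1],[0,0,0,0,0,-0.03,-1],[0,0,0,0,0,-0.03,-1],[0,0,0,0,0,-0.03,-1],[0,0,0,0,0,-0.03,-1],[0,0,0,0,0,-0.015,-1],[0,0,0,0,0,0,-1],[0,0,0,0,0,0,-1]],
  ],
)

```text
t: 52.1
tcp_pos: [0.571, -0.3128, 0.1891]
tool_rot: [-0.086, 0.996, -0.001, 0.001]
force: [-0.6, -0.4, -1.8]
finger_gap: 0.567
gripper_force: 41.9
```

```bash
python3 - <<'E'
from h import *
s=manip.sense();print(s['q'].round(2));go(W(-.031,-.042,.19),135)
E
```

```text
[-0.67  0.63  1.42 -0.    1.09 -2.42]
shift [-0.0754  0.452  -0.0014] yaw now 99.86 turn z -35.13916741702431
```

Call:
servo_tool(
  rows=[
    [[0,0,0,-0.0063,0.0377,0,-1],[0,0,0,-0.0063,0.0377,0,-1],[0,0,0,-0.0063,0.0377,0,-1],[0,0,0,-0.0063,0.0377,0,-1],[0,0,0,-0.0063,0.0377,0,-1],[0,0,0,-0.0063,0.0377,0,-1],[0,0,0,-0.0063,0.0377,0,-1],[0,0,0,-0.0063,0.0377,0,-1]],
  ],
)

```text
t: 52.77
tcp_pos: [0.5669, -0.0049, 0.1858]
tool_rot: [-0.086, 0.996, 0.001, -0.002]
force: [1.4, 0.1, -1.7]
finger_gap: 0.573
gripper_force: 42.1
```

Call:
servo_tool(
  rows=[
    [[0,0,0,-0.0063,0.0377,0,-1],[0,0,0,-0.0063,0.0377,0,-1],[0,0,0,-0.0063,0.0377,0,-1],[0,0,0,-0.0063,0.0377,0,-1],[0,0,-7,0,0,0,-1],[0,0,-7,0,0,0,-1],[0,0,-7,0,0,0,-1],[0,0,-7,0,0,0,-1]],
  ],
)

```text
t: 53.43
tcp_pos: [0.566, 0.1464, 0.1856]
tool_rot: [-0.328, 0.945, 0.001, -0.003]
force: [0.5, -0.0, -1.4]
finger_gap: 0.573
gripper_force: 42.2
```

Call:
servo_tool(
  rows=[
    [[0,0,-7,0,0,0,-1],[0,0,0,0,0,0,-1],[0,0,0,0,0,0,-1],[0,0,0,0,0,0,-1]],
  ],
)

```text
t: 53.77
tcp_pos: [0.5671, 0.1458, 0.1868]
tool_rot: [-0.38, 0.925, 0.0, -0.001]
force: [-0.2, 0.2, -0.7]
finger_gap: 0.572
gripper_force: 42.2
```

```bash
python3 - <<'E'
from h import *
s=manip.sense();print(s['tcp_pos'],s['finger_gap']);go(W(-.031,-.042,.058),135)
E
```

```text
[0.56709527 0.14581149 0.18684559] 0.5716617036948143
shift [-0.0005 -0.001   0.1288] yaw now 134.71 turn z -0.2919927865941645
```

Call:
servo_tool(
  rows=[
    [[0,0,-0.3,-0.0005,-0.001,0.03,-1],[0,0,0,0,0,0.03,-1],[0,0,0,0,0,0.025,-1],[0,0,0,0,0,0.02,-1],[0,0,0,0,0,0.015,-1],[0,0,0,0,0,0.008,-1],[0,0,0,0,0,0,-1],[0,0,0,0,0,0,-1]],
  ],
)

```text
t: 54.43
tcp_pos: [0.569, 0.1455, 0.06]
tool_rot: [-0.384, 0.924, 0.0, -0.0]
force: [0.3, -0.2, -0.9]
finger_gap: 0.574
gripper_force: 42.2
```

Call:
servo_tool(
  rows=[
    [[0,0,0,0,0,0.0015,-1],[0,0,0,0,0,0.0015,-1],[0,0,0,0,0,0.001,-1],[0,0,0,0,0,0.001,-1],[0,0,0,0,0,0,-1],[0,0,0,0,0,0,-1]],
  ],
)

```text
t: 54.93
tcp_pos: [0.5691, 0.1456, 0.0554]
tool_rot: [-0.384, 0.923, -0.0, 0.0]
force: [-0.6, 0.9, -1.3]
finger_gap: 0.575
gripper_force: 42.2
```

Call:
servo_tool(
  rows=[
    [[0,0,0,0,0,0.001,-1],[0,0,0,0,0,0,-1],[0,0,0,0,0,0,-1]],
  ],
)

```text
t: 55.18
tcp_pos: [0.5689, 0.1456, 0.0541]
tool_rot: [-0.384, 0.923, 0.0, -0.0]
force: [-0.3, -0.1, -0.8]
finger_gap: 0.57
gripper_force: 42.2
```

Call:
servo_tool(
  rows=[
    [[0,0,0,0,0,0.001,-1],[0,0,0,0,0,0,-1],[0,0,0,0,0,0,-1]],
  ],
)

```text
t: 55.43
tcp_pos: [0.5689, 0.1456, 0.053]
tool_rot: [-0.384, 0.923, 0.0, -0.0]
force: [-0.1, -0.2, -0.9]
finger_gap: 0.574
gripper_force: 42.2
```

Call:
servo_tool(
  rows=[
    [[0,0,0,0,0,0.001,-1],[0,0,0,0,0,0,-1],[0,0,0,0,0,0,-1]],
  ],
)

```text
t: 55.68
tcp_pos: [0.569, 0.1456, 0.0528]
tool_rot: [-0.384, 0.923, -0.0, 0.0]
force: [-1.3, -0.4, 4.3]
finger_gap: 0.572
gripper_force: 42.8
```

Floor reached; release, rise, and go back for the last tub.

Call:
servo_tool(
  rows=[
    [[0,0,0,0,0,0,0.38],[0,0,0,0,0,0,0.38],[0,0,0,0,0,0,0.38],[0,0,0,0,0,0,0.38],[0,0,0,0,0,-0.005,0.38],[0,0,0,0,0,-0.01,0.38]],
  ],
)

```text
t: 56.18
tcp_pos: [0.5681, 0.1455, 0.0664]
tool_rot: [-0.384, 0.923, 0.0, -0.001]
force: [0.1, -0.1, 0.2]
finger_gap: 0.687
gripper_force: 0.0
```

Call:
servo_tool(
  rows=[
    [[0,0,0,0,0,-0.03,0.38],[0,0,0,0,0,-0.03,0.38],[0,0,0,0,0,-0.03,0.38],[0,0,7,0,0,-0.03,1],[0,0,7,0,0,0,1],[0,0,7,0,0,0,1],[0,0,7,0,0,0,1],[0,0,7,0,0,0,1]],
  ],
)

```text
t: 56.85
tcp_pos: [0.5691, 0.1456, 0.1886]
tool_rot: [-0.086, 0.996, -0.0, 0.001]
force: [-0.3, -0.0, 0.3]
finger_gap: 0.999
gripper_force: 0.0
```

Call:
servo_tool(
  rows=[
    [[0,0,0,0,0,0,1],[0,0,0,0,0,0,1]],
  ],
)

```text
t: 57.02
tcp_pos: [0.569, 0.1456, 0.1879]
tool_rot: [-0.09, 0.996, -0.0, 0.0]
force: [-0.6, -0.3, 0.6]
finger_gap: 0.999
gripper_force: 0.0
```

```bash
python3 - <<'E'
from h import *
s=manip.sense();print(s['tcp_pos'],s['finger_gap']);go((.51,-.20,.19),100)
E
```

```text
[0.56902676 0.14560001 0.18789642] 0.9988910294756973
shift [ 0.1201 -0.3294 -0.0022] yaw now 100.34 turn z 0.34069324967533987
```

Call:
servo_tool(
  rows=[
    [[0,0,0.3,0.0133,-0.0366,0,1],[0,0,0,0.0133,-0.0366,0,1],[0,0,0,0.0133,-0.0366,0,1],[0,0,0,0.0133,-0.0366,0,1],[0,0,0,0.0133,-0.0366,0,1],[0,0,0,0.0133,-0.0366,0,1],[0,0,0,0.0133,-0.0366,0,1],[0,0,0,0.0133,-0.0366,0,1]],
  ],
)

```text
t: 57.68
tcp_pos: [0.5139, -0.1629, 0.1875]
tool_rot: [-0.088, 0.996, -0.0, 0.0]
force: [0.9, 0.0, 0.2]
finger_gap: 0.998
gripper_force: 0.0
```

Call:
servo_tool(
  rows=[
    [[0,0,0,0.0133,-0.0366,0,1],[0,0,0,0,0,0,1],[0,0,0,0,0,0,1],[0,0,0,0,0,0,1]],
  ],
)

```text
t: 58.02
tcp_pos: [0.5073, -0.1992, 0.1871]
tool_rot: [-0.086, 0.996, 0.0, -0.0]
force: [0.4, -0.1, -0.6]
finger_gap: 0.998
gripper_force: 0.0
```

```bash
python3 - <<'E'
from h import *
b=find((.4725,-.235),.04);go((*b,.044),100)
E
```

```text
cap [ 0.4715 -0.235 ] score 36.45
shift [ 0.0416 -0.03    0.1431] yaw now 99.96 turn z -0.039679401520658075
```

Call:
servo_tool(
  rows=[
    [[0,0,0,0.0202,-0.015,0,1],[0,0,0,0.0202,-0.015,0,1],[0,0,0,0,0,0.03,1],[0,0,0,0,0,0.03,1],[0,0,0,0,0,0.03,1],[0,0,0,0,0,0.028,1],[0,0,0,0,0,0.018,1],[0,0,0,0,0,0.007,1]],
  ],
)

```text
t: 58.73
tcp_pos: [0.4721, -0.233, 0.0416]
tool_rot: [-0.088, 0.996, 0.002, -0.002]
force: [0.3, 0.5, 0.3]
finger_gap: 1.0
gripper_force: 0.0
```

Call:
servo_tool(
  rows=[
    [[0,0,0,0,0,0,1],[0,0,0,0,0,0,1]],
  ],
)

```text
t: 58.9
tcp_pos: [0.4736, -0.2351, 0.0445]
tool_rot: [-0.087, 0.996, -0.0, 0.0]
force: [0.4, -0.1, -0.6]
finger_gap: 0.996
gripper_force: 0.0
```

Call:
servo_tool(
  rows=[
    [[0,0,0,0,0,0,-1],[0,0,0,0,0,0,-1],[0,0,0,0,0,0,-1],[0,0,0,0,0,0,-1],[0,0,0,0,0,0,-1],[0,0,0,0,0,0,-1],[0,0,0,0,0,0,-1]],
  ],
)

```text
t: 59.48
tcp_pos: [0.4737, -0.2364, 0.0456]
tool_rot: [-0.086, 0.996, -0.001, 0.001]
force: [0.6, 1.2, 5.9]
finger_gap: 0.573
gripper_force: 40.9
```

Call:
servo_tool(
  rows=[
    [[0,0,0,0,0,-0.01,-1],[0,0,0,0,0,-0.03,-1],[0,0,0,0,0,-0.03,-1],[0,0,0,0,0,-0.03,-1],[0,0,0,0,0,-0.03,-1],[0,0,0,0,0,-0.015,-1],[0,0,0,0,0,0,-1],[0,0,0,0,0,0,-1]],
  ],
)

```text
t: 60.15
tcp_pos: [0.4731, -0.2361, 0.1903]
tool_rot: [-0.086, 0.996, -0.001, 0.001]
force: [0.0, 1.1, -1.4]
finger_gap: 0.577
gripper_force: 41.9
```

```bash
python3 - <<'E'
from h import *
s=manip.sense();print(s['q'].round(2));go(W(-.031,.044,.19),135)
E
```

```text
[-0.67  0.48  1.74 -0.    0.92 -2.42]
shift [-1.091e-01  4.299e-01 -4.000e-04] yaw now 99.86 turn z -35.140167591183086
```

Call:
servo_tool(
  rows=[
    [[0,0,0,-0.0099,0.0391,0,-1],[0,0,0,-0.0099,0.0391,0,-1],[0,0,0,-0.0099,0.0391,0,-1],[0,0,0,-0.0099,0.0391,0,-1],[0,0,0,-0.0099,0.0391,0,-1],[0,0,0,-0.0099,0.0391,0,-1],[0,0,0,-0.0099,0.0391,0,-1],[0,0,0,-0.0099,0.0391,0,-1]],
  ],
)

```text
t: 60.82
tcp_pos: [0.4958, 0.0877, 0.1872]
tool_rot: [-0.086, 0.996, 0.0, -0.002]
force: [0.8, -0.5, -1.3]
finger_gap: 0.573
gripper_force: 42.0
```

Call:
servo_tool(
  rows=[
    [[0,0,0,-0.0099,0.0391,0,-1],[0,0,0,-0.0099,0.0391,0,-1],[0,0,0,-0.0099,0.0391,0,-1],[0,0,-7,0,0,0,-1],[0,0,-7,0,0,0,-1],[0,0,-7,0,0,0,-1],[0,0,-7,0,0,0,-1],[0,0,-7,0,0,0,-1]],
  ],
)

```text
t: 61.48
tcp_pos: [0.505, 0.2063, 0.1868]
tool_rot: [-0.385, 0.923, 0.0, -0.002]
force: [0.3, 0.5, -1.5]
finger_gap: 0.568
gripper_force: 42.2
```

Call:
servo_tool(
  rows=[
    [[0,0,0,0,0,0,-1],[0,0,0,0,0,0,-1],[0,0,0,0,0,0,-1]],
  ],
)

```text
t: 61.73
tcp_pos: [0.5059, 0.2062, 0.188]
tool_rot: [-0.38, 0.925, 0.0, -0.001]
force: [-0.9, 0.0, -1.3]
finger_gap: 0.574
gripper_force: 42.1
```

```bash
python3 - <<'E'
from h import *
s=manip.sense();print(s['tcp_pos'],s['finger_gap']);go(W(-.031,.044,.058),135)
E
```

```text
[0.50592163 0.20620964 0.18804281] 0.5736521566685445
shift [-0.001  -0.0009  0.13  ] yaw now 134.71 turn z -0.29457502306374295
```

Call:
servo_tool(
  rows=[
    [[0,0,-0.3,-0.001,-0.0009,0.03,-1],[0,0,0,0,0,0.03,-1],[0,0,0,0,0,0.025,-1],[0,0,0,0,0,0.02,-1],[0,0,0,0,0,0.015,-1],[0,0,0,0,0,0.01,-1],[0,0,0,0,0,0,-1],[0,0,0,0,0,0,-1]],
  ],
)

```text
t: 62.4
tcp_pos: [0.5079, 0.2064, 0.0588]
tool_rot: [-0.384, 0.923, 0.0, -0.0]
force: [0.1, -0.1, -0.8]
finger_gap: 0.573
gripper_force: 42.2
```

Call:
servo_tool(
  rows=[
    [[0,0,0,0,0,0.0015,-1],[0,0,0,0,0,0.0015,-1],[0,0,0,0,0,0.001,-1],[0,0,0,0,0,0,-1],[0,0,0,0,0,0,-1]],
  ],
)

```text
t: 62.82
tcp_pos: [0.5082, 0.2066, 0.0556]
tool_rot: [-0.384, 0.923, -0.0, 0.0]
force: [0.5, -0.3, -0.9]
finger_gap: 0.569
gripper_force: 42.2
```

Call:
servo_tool(
  rows=[
    [[0,0,0,0,0,0.001,-1],[0,0,0,0,0,0,-1],[0,0,0,0,0,0,-1]],
  ],
)

```text
t: 63.07
tcp_pos: [0.508, 0.2065, 0.0541]
tool_rot: [-0.384, 0.923, 0.0, -0.0]
force: [-1.7, 0.6, -1.1]
finger_gap: 0.573
gripper_force: 42.2
```

Call:
servo_tool(
  rows=[
    [[0,0,0,0,0,0.001,-1],[0,0,0,0,0,0,-1],[0,0,0,0,0,0,-1]],
  ],
)

```text
t: 63.32
tcp_pos: [0.508, 0.2065, 0.0536]
tool_rot: [-0.384, 0.923, -0.0, 0.0]
force: [-1.5, 0.2, 4.7]
finger_gap: 0.573
gripper_force: 42.6
```

Call:
servo_tool(
  rows=[
    [[0,0,0,0,0,0.0005,-1],[0,0,0,0,0,0,-1],[0,0,0,0,0,0,-1]],
  ],
)

```text
t: 63.57
tcp_pos: [0.508, 0.2065, 0.0536]
tool_rot: [-0.384, 0.923, -0.0, 0.0]
force: [-1.0, -0.5, 10.0]
finger_gap: 0.573
gripper_force: 43.2
```

Call:
servo_tool(
  rows=[
    [[0,0,0,0,0,0,0.38],[0,0,0,0,0,0,0.38],[0,0,0,0,0,0,0.38],[0,0,0,0,0,0,0.38],[0,0,0,0,0,-0.005,0.38],[0,0,0,0,0,-0.01,0.38]],
  ],
)

```text
t: 64.07
tcp_pos: [0.5071, 0.2063, 0.067]
tool_rot: [-0.384, 0.923, 0.0, -0.001]
force: [0.1, 0.4, 0.2]
finger_gap: 0.69
gripper_force: 0.0
```

Call:
servo_tool(
  rows=[
    [[0,0,0,0,0,-0.03,0.38],[0,0,0,0,0,-0.03,0.38],[0,0,0,0,0,-0.03,0.38],[0,0,0,0,0,-0.03,0.38],[0,0,0,0.02,0,-0.02,0.38],[0,0,0,0,0,0,0.38],[0,0,0,0,0,0,0.38],[0,0,0,0,0,0,0.38]],
  ],
)

```text
t: 64.73
tcp_pos: [0.4937, 0.1924, 0.2077]
tool_rot: [-0.384, 0.923, 0.0, 0.0]
force: [-0.5, -0.5, 0.2]
finger_gap: 0.691
gripper_force: 0.0
```

```bash
python3 - <<'E'
from h import *
s=manip.sense();print(s['tcp_pos'],s['finger_gap'],s['t'])
_,im=snap('wZ');n=manip.snapshot('side');cv2.imwrite('pics/Z.png',np.hstack([im[:300,50:450],n[60:360,140:440]]))
E
```

```text
[0.49367736 0.19236228 0.2076862 ] 0.6910577657911152 64.7333
```

View pics/Z.png

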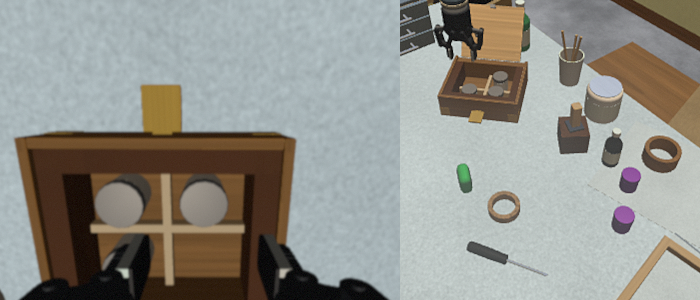

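The picture shows the two front tubs upright at (122,202) and (204,202), and the side view shows the third at (500,75). The scraper is in its stand at (575,125), the lid is open, and only the purple look-alikes remain on the bench.

```bash
python3 -c "
from station import manip
print(manip.sign_off())"
```

```text
the job is handed in; nothing more can be done
None
```

I handed the job in at about 65 s, with no verdict shown: the whole seam is scraped, the scraper is back in its stand, the lid is open, and all three filler tubs stand upright in wells of their own.

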